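# Nest the matching garnish tins

### The arm

A 6-joint arm with a two-finger parallel gripper is mounted at the origin on the work surface. World frame = base frame: x ahead of the robot, y to its left, z up, the work surface at z = 0. Lengths are in m, angles in degrees, forces in N, time in s.
With the tool pointing down it reaches from about 0.35 to 0.875 m from the base axis. Payload 4.2 kg.
Tool frame: the origin (TCP) lies at the very end of the fingers, on their centre line; the grasp point (between the pads) lies 19 mm behind it; z points along the fingers, y is the direction in which the jaws open and shut (so a half turn about z gives the same grasp; the last joint's range is limited). The gripper opens to 87 mm and grips with 3 to 60 N. Pads are 19 mm wide; open, the fingers measure 117 mm over their backs; the gripper's body (75 mm by 190 mm) begins 51 mm behind the grasp point.
Start: joints at [86.952, 22.042, 0.453, 0, -68.411, -14.817], TCP at [0.192, 0.595, 0.223] pointing down, gripper open.
Joint ranges: [-179.83, 179.83], [-69.29, 118.12], [-61.27, 80.66], [-181.25, 117.63], [-171.15, -9.14], [-177.46, 177.46]. Speed limits (degrees/s): [159.86, 159.86, 180, 180, 180, 180].

### API

Orientations are given as a 3x3 rotation matrix whose columns are the frame's x, y, z axes.
In Python, from station import r, imaging gives the robot as it stands. The module is installed in compiled form; this text tells all that it offers.
- The arm moves only by the tool move_arm, never from a script. Its argument "motion" is one flat list of numbers, 7 for each row, row after row: the shift along the tool's x, y, z in units of 40 mm (1.0 is 40 mm), then the turn, a rotation vector about the tool's x, y, z in units of 5 degrees (1.0 is 5 degrees), then the gripper's target within -1 to 1 (shut at 1, half-way at 0, fully open at -1). In form: [dx, dy, dz, wx, wy, wz, gripper, dx, dy, dz, wx, wy, wz, gripper, ...]. A call has 1 to 20 rows; each row is the pose to reach, as a shift and turn from the pose measured when the call began, along the tool's axes at that moment; what a row does not reach only later rows make up. A row lasts 1/12 s, in which the tool goes at most 41.7 mm and 7.16 degrees, less where a joint would pass 70% of its speed; a pose out of reach is approached as far as the arm can. A call with a gripper value outside its range is refused whole. The fingers move at their own pace and stop on an object; the grip force is fixed at half the most. Time passes only in rows, so rows that repeat a pose let the fingers close. It gives the time, the measured TCP pose, the force and the opening at its end, in the units of the state.
- r.sense(): the state, without advancing time (a new reading comes with each control period).
- imaging.capture(name): name is "scene" or "side" or "wrist"; returns the picture (384x512x3 uint8, blue, green, red); there is no depth.
- imaging.camera_params(name): a dict with "intrinsics" (3x3 intrinsics, pixels), "world_from_camera" (4x4, takes a point from camera to world coordinates). Camera axes: x right, y down, z forward; pixel columns grow to the right and rows downward; lengths in m; the calibration is good to about 2 mm. A picture is of the moment at which its call begins: read the wrist's pose just before it. camera_params takes no time and is no camera call; for the wrist camera it gives the pose at the moment of the call.
- r.finish_job(): hands the job in, once; it reports no verdict.
The state is a dict: "time_s": time; "joints": joint angles; "joint_velocities": joint speeds; "effort": joint torques, N m; "tcp_pos": TCP position; "ee_rot": TCP orientation; "wrist_force": force on the tool from outside, world axes, zero at the start; "moment": the same for the moment, N m; "gripper_width": opening from 0.0 (shut) to 1.0 (fully open).
Only numpy, scipy, OpenCV 4.12 (cv2) and the standard library are available. Lean on these libraries where they do the work, as an engineer would, in place of code of your own. Each camera call takes 0.05 s, during which the arm holds its last target.

### The job

On the pass, pile up the garnish tins of one pattern in the steel rail: the tin perched on the rail's fixed tin was put on the wrong way round, so lift it clear, give it a half turn and press it fully home in the fixed tin, then nest the one other tin with the same floor pattern in it, the same way round, and press that fully home too. Both must end level, with collar tight on collar. Press firmly but do not ram, and leave the two tins of other patterns and the pot, bottle and jar standing where they are.

Things in the scene. Friction and masses are not known exactly. Their poses are not given: they have to be found in the camera images.
- first_mid (a point): Centre (half-way up) of the fixed first tin, 45 mm above the work surface; its rim is at 78 mm. x along the tin towards the small compartment, z up. A matching tin turned the same way nests with its centre exactly 22 mm higher, its shoulder on this rim all round, the next another 22 mm up. Wrong way round or another pattern stands on the humps, at least 15 mm too high.
- rail: Steel frame, 210 x 104 mm, 46 mm high, that cannot move, with the first tin fixed in it; origin on the work surface under that tin's centre, axes as the tin's. Its tin's collar is clear of the frame.
- turned: The perched tin as a whole, stainless steel, 150 (x) x 66 (y) x 66 mm, about 0.2 kg; origin at the centre of its underside. Top 22 mm: upright collar, 150 x 66 mm, wall 3 mm, grip it across the 66. Below this shoulder the body is 140 x 56, narrowing to 120 x 36 mm. Two hollow humps 40 mm high cross the floor at x = -13 and +37 mm: a large (-x), medium and small (+x) compartment.
- turned_mid (a point): Centre (33 mm above the underside) of the loose tin that starts perched the wrong way round on the fixed tin, level on its humps, its centre 40 mm above the fixed one's. Fixed, perched and spare tins are identical. x along the tin towards its small compartment, z up.
- turned_end (a point): Outside of that tin's small-compartment end, 75 mm along x from its centre. In each matching tin a sprung pad inside the collar at each end binds on the tin entering it over the last 10 mm: by its weight alone that hangs 3 to 9 mm too high; a steady push of about 8 N (up to 15 if it enters askew) brings it home, where it stays.
- spare: The other matching tin as a whole, identical to the perched one; origin at the centre of its underside.
- spare_mid (a point): Centre (33 mm above the underside) of the other loose matching tin, standing on the work surface. x along the tin towards its small compartment, z up.
- spare_end (a point): Outside of that tin's small-compartment end, 75 mm along x from its centre.
- even_mid (a point): Centre (33 mm up) of a tin of the same outline whose two humps stand evenly 30 mm either side of the middle (outer compartments alike), without sprung pads: it does not nest with the others. Stands on the work surface; to be left there.
- plain_mid (a point): Centre (33 mm up) of a tin of the same outline with a plain flat floor, no humps, no pads: it does not nest with the others. Stands on the work surface; to be left there.
- pot: Bystander: steel pot with a lid, 106 mm wide, 115 mm high; origin at the centre of its underside.
- bottle: Bystander: white bottle, 56 mm wide, 170 mm high; origin at the centre of its underside.
- jar: Bystander: amber glass jar, 70 mm wide, 100 mm high; origin at the centre of its underside.
There are look-alikes about, which are no part of the job. Leave any blue or green look-alike of the turned alone.

How it is judged:
By the outcome, as a careful person would: the job done as asked, in the order asked, and still so for the second after the job is handed in, with the robot touching nothing.
It also fails if it takes over 64 s, if anything falls off the work surface, if the arm or the gripper's body presses on something with over 40 N, if the wrist force passes 120 N, or if a joint passes its speed limit or range.

## Working session

There is one attempt and no reset: what is moved stays moved. The work goes in short steps, Python scripts to look and compute and a tool call to move; the robot and the scene stay as the last step left them, time stands still between calls to the robot, and variables do not carry over. Pictures are saved under pics/ and viewed, and the job is handed in when it is done.

Besides the shell and the picture viewer there is one more tool, called after "Request:" as name(argument=value, ...) on one line, values as JSON. move_arm: Moves the arm, as the interface text tells. Its arguments: {"type":"object","properties":{"motion":{"type":"array","items":{"type":"number"}}},"required":["motion"]}

```bash
mkdir -p pics
python3 - <<'E'
from station import r, imaging
import cv2, json
s=r.sense(); print({k:(v if not hasattr(v,'round') else v) for k,v in s.items()})
for n in ["scene","side","wrist"]:
    p=imaging.camera_params(n); print(n,p)
    cv2.imwrite(f"pics/{n}0.png",imaging.capture(n))
E
```

```text
{'time_s': 0.0, 'joints': array([ 8.69515914e+01,  2.20904911e+01,  3.79118301e-01, -2.91549879e-02,
       -6.84105364e+01, -1.48174748e+01]), 'joint_velocities': array([ 0.00155185,  0.11085321,  0.01284727, -0.04396243,  0.08562018,
        0.02625313]), 'effort': array([ 7.90167360e-04, -3.90666676e+01,  1.87411934e+01,  4.22006786e+00,
        1.11189019e-02, -1.84696560e-04]), 'tcp_pos': array([0.19153029, 0.59429267, 0.2214575 ]), 'ee_rot': array([[ 9.51719663e-01, -3.06967980e-01, -5.85630983e-04],
       [-3.06968527e-01, -9.51717351e-01, -2.09949810e-03],
       [ 8.71235236e-05,  2.17790390e-03, -9.99997625e-01]]), 'wrist_force': array([0.3707668 , 0.41957424, 0.37945021]), 'moment': array([-0.03682325, -0.04574497,  0.04082874]), 'gripper_width': 1.0030260258410695}
scene {'intrinsics': array([[439.58339696,   0.        , 259.47784229],
       [  0.        , 439.58339696, 191.41189512],
       [  0.        ,   0.        ,   1.        ]]), 'world_from_camera': array([[ 0.41420414,  0.69532765, -0.58732818,  1.31548858],
       [ 0.91016489, -0.31223846,  0.27222605, -0.362
[... 316 characters left out ...]
om_camera': array([[-0.96767566, -0.19484808,  0.16011885,  0.37778067],
       [-0.25181284,  0.71141004, -0.65611436,  0.72528939],
       [ 0.01393247, -0.67522588, -0.73747942,  0.87742083],
       [ 0.        ,  0.        ,  0.        ,  1.        ]])}
wrist {'intrinsics': array([[330.62833509,   0.        , 252.23615353],
       [  0.        , 330.62833509, 194.15333376],
       [  0.        ,   0.        ,   1.        ]]), 'world_from_camera': array([[-0.30670479, -0.90788571, -0.28578963,  0.2713771 ],
       [-0.9518036 ,  0.29300663,  0.09064778,  0.56835986],
       [ 0.00144043,  0.29981771, -0.95399542,  0.38352036],
       [ 0.        ,  0.        ,  0.        ,  1.        ]])}
```

View pics/scene0.png

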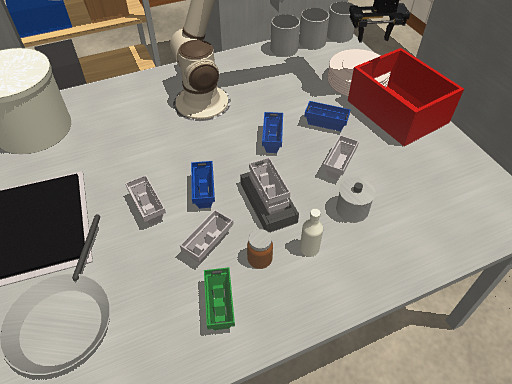

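View pics/side0.png

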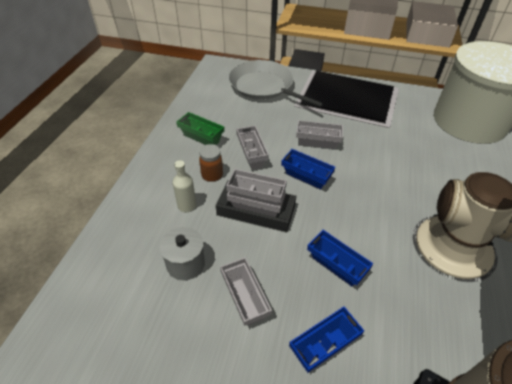

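View pics/wrist0.png

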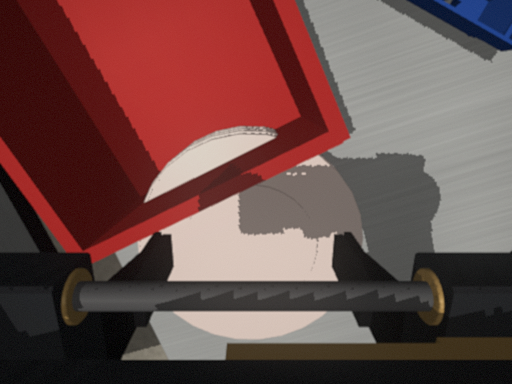

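Run:
```python
import cv2
a=cv2.imread("pics/scene0.png"); b=cv2.imread("pics/side0.png")
def c(im,x0,y0,x1,y1,f,n): cv2.imwrite(n,cv2.resize(im[y0:y1,x0:x1],None,fx=f,fy=f,interpolation=cv2.INTER_CUBIC))
c(a,115,165,245,270,6,"pics/c1.png")
c(a,230,150,310,235,7,"pics/c2.png")
c(b,205,110,355,240,5,"pics/c3.png")
```

```text
(no output)
```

View pics/c1.png

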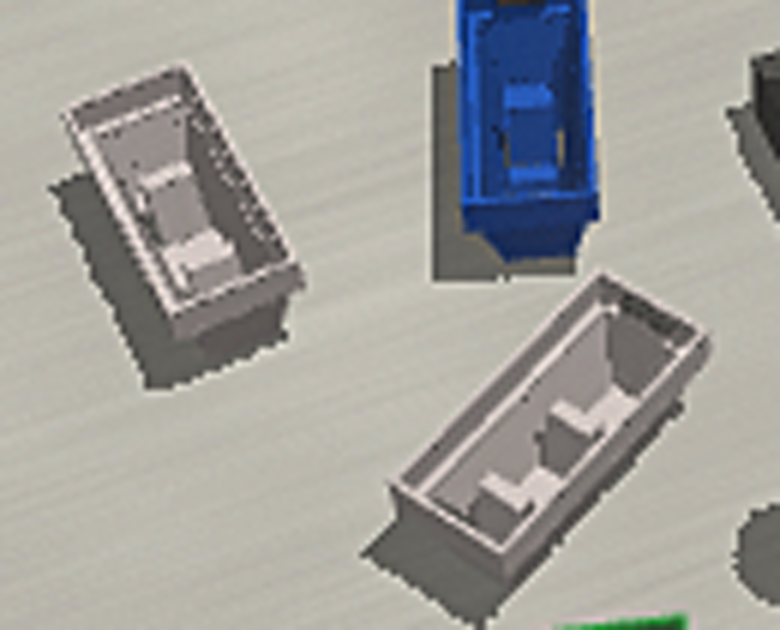

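View pics/c2.png

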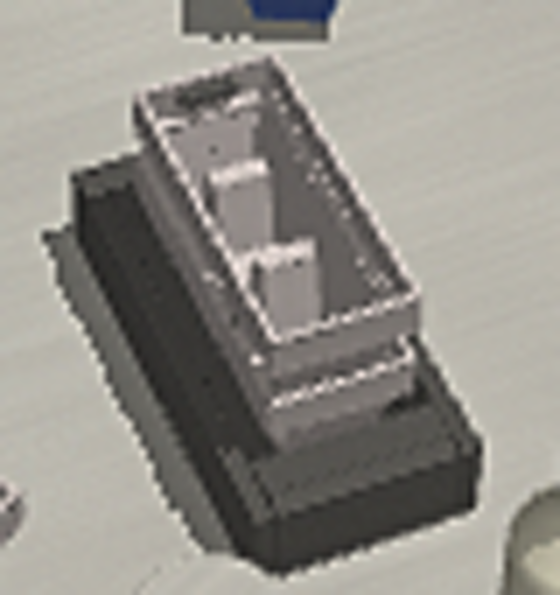

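View pics/c3.png

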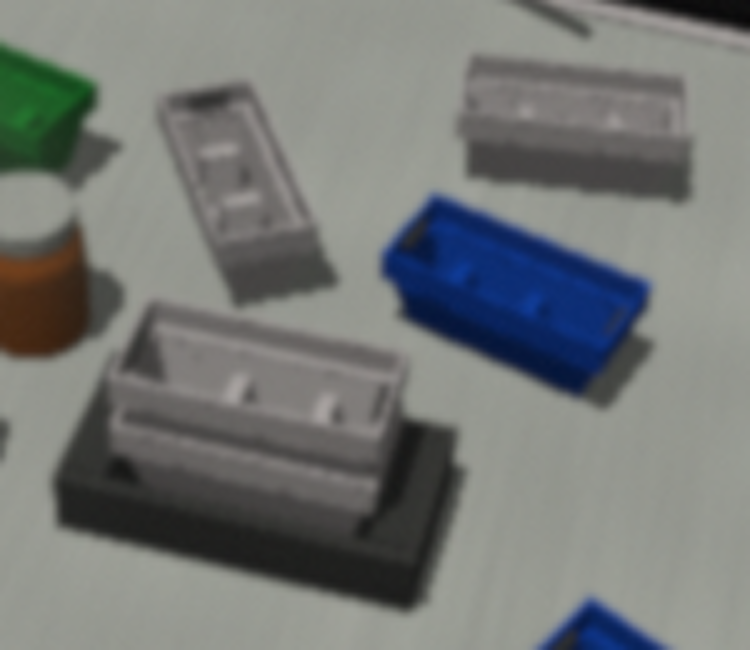

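```bash
cat > h.py <<'E'
import numpy as np
from station import r, imaging
from scipy.optimize import least_squares
def proj(P,p):
    T=np.linalg.inv(p["world_from_camera"]); q=(T[:3,:3]@np.atleast_2d(P).T).T+T[:3,3]
    u=(p["intrinsics"]@q.T).T; return u[:,:2]/u[:,2:]
def ray(uv,z,p):
    K=p["intrinsics"];T=p["world_from_camera"];d=T[:3,:3]@np.linalg.solve(K,[uv[0],uv[1],1]);o=T[:3,3]
    return o+d*(z-o[2])/d[2]
def uncrop(l,f,x0,y0): return (np.array(l,float)+.5)/f-.5+[x0,y0]
def rect(x,y,yaw,z,L=.15,W=.066):
    c,s=np.cos(yaw),np.sin(yaw)
    return np.array([[x+a*c-b*s,y+a*s+b*c,z] for a,b in [(L/2,W/2),(L/2,-W/2),(-L/2,-W/2),(-L/2,W/2)]])
def fit(obs,z,x0,L=.15,W=.066):
    # obs: list of (params, Nx2 pts) unordered -> nearest corner
    def f(v):
        R=rect(v[0],v[1],v[2],z,L,W);o=[]
        for p,c in obs:
            u=proj(R,p)
            for k in c:
                d=u-k;o.append(d[np.argmin((d**2).sum(1))])
        return np.ravel(o)
    s=least_squares(f,x0,loss='soft_l1',x_scale=[.01,.01,.1]);return s.x,f(s.x).reshape(-1,2)
E
python3 - <<'E'
from h import *
S=imaging.camera_params("scene");D=imaging.camera_params("side")
Bs=uncrop([(603,272),(710,335),(505,550),(392,488)],6,115,165);Bd=uncrop([(160,97),(248,85),(318,230),(222,255)],5,205,110)
Ts=uncrop([(135,97),(272,57),(420,297),(275,345)],7,230,150);Td=uncrop([(150,303),(408,355),(383,455),(112,375)],5,205,110)
for n,s,d,z in [("B",Bs,Bd,.066),("T",Ts,Td,.118)]:
    P=[ray(k,z,S) for k in s]; Q=[ray(k,z,D) for k in d]
    print(n,np.round(P,3).tolist(),np.round(Q,3).tolist())
    c=np.mean(P,0);e=P[2]-P[1];y=np.arctan2(e[1],e[0])
    for obs in ([(S,s)],[(D,d)],[(S,s),(D,d)]):
        v,res=fit(obs,z,[c[0],c[1],y]);print(v[:2],np.degrees(v[2]),np.round(np.abs(res).max(),1))
    for sg in (1,-1):
        for nm,p,f,o in (("scene",S,6 if n=="B" else 7,(115,165) if n=="B" else (230,150)),("side",D,5,(205,110))):
            H=[[v[0]+sg*a*np.cos(v[2]),v[1]+sg*a*np.sin(v[2]),z-.026] for a in(-.013,.037)]
            print(sg,nm,((proj(H,p)-o)*f).round().tolist())
for nm,p in (("S",S),("D",D)): pass
A=[ray(k,.066,S) for k in uncrop([(65,115),(185,65),(303,270),(175,330)],6,115,165)];print(np.round(A,3).tolist())
E
```

```text
B [[0.562, -0.152, 0.066], [0.617, -0.12, 0.066], [0.689, -0.246, 0.066], [0.638, -0.282, 0.066]] [[0.686, -0.244, 0.066], [0.633, -0.272, 0.066], [0.556, -0.146, 0.066], [0.607, -0.109, 0.066]]
[ 0.62658991 -0.20017124] -59.451088183766174 1.5
[ 0.62037573 -0.19263997] -58.502147698492976 0.9
[ 0.62337213 -0.19845551] -59.139682118987885 2.2
1 scene [[576.0, 412.0], [508.0, 486.0]]
1 side [[237.0, 199.0], [216.0, 150.0]]
-1 scene [[541.0, 450.0], [608.0, 378.0]]
-1 side [[226.0, 173.0], [247.0, 223.0]]
T [[0.479, -0.01, 0.118], [0.481, 0.053, 0.118], [0.627, 0.05, 0.118], [0.626, -0.014, 0.118]] [[0.62, -0.008, 0.118], [0.474, -0.006, 0.118], [0.472, 0.067, 0.118], [0.624, 0.05, 0.118]]
[0.55281313 0.01972474] -1.5123116918675679 0.6
[0.5474854  0.02554359] -2.5724332481569285 1.6
[0.54963637 0.02163209] -2.09841117544443 3.1
1 scene [[258.0, 205.0], [305.0, 288.0]]
1 side [[280.0, 401.0], [193.0, 380.0]]
-1 scene [[282.0, 248.0], [236.0, 166.0]]
-1 side [[235.0, 390.0], [323.0, 410.0]]
[[0.358, -0.362, 0.066], [0.35, -0.299, 0.066], [0.502, -0.282, 0.066], [0.512, -0.347, 0.066]]
```

```bash
cat >> h.py <<'E'
from scipy.spatial.transform import Rotation as Ro
def Rdown(yaw):
    c,s=np.cos(np.radians(yaw)),np.sin(np.radians(yaw)); return np.array([[c,s,0],[s,-c,0],[0,0,-1.]])
def to(pos,yaw):
    s=r.sense();R=s["ee_rot"];d=R.T@(np.array(pos)-s["tcp_pos"])/.04
    w=Ro.from_matrix(R.T@Rdown(yaw)).as_rotvec(degrees=True)/5
    t=s["tcp_pos"];y=np.degrees(np.arctan2(R[1,0],R[0,0]))
    print("t",round(s["time_s"],2),"tcp",t.round(4),"yaw",y.round(2),"tilt",(R[:2,2]*57.3).round(2),"F",s["wrist_force"].round(1),"w",round(s["gripper_width"],3),"j",s["joints"].round(0))
    print("motion",np.r_[d,w].round(3).tolist())
E
python3 -c "
from h import *
to([.58,.02,.25],178)"
```

```text
t 0.15 tcp [0.1916 0.5944 0.2217] yaw -17.87 tilt [-0.02 -0.09] F [ 0.6  0.8 -0.6] w 1.001 j [ 87.  22.   0.  -0. -68. -15.]
motion [13.649, 10.689, -0.688, 0.002, -0.028, 32.825]
```

Request:
move_arm(motion=[13.65,10.69,-0.69,0,-0.03,32.8,-1,13.65,10.69,-0.69,0,-0.03,32.8,-1,13.65,10.69,-0.69,0,-0.03,32.8,-1,13.65,10.69,-0.69,0,-0.03,32.8,-1,13.65,10.69,-0.69,0,-0.03,32.8,-1,13.65,10.69,-0.69,0,-0.03,32.8,-1,13.65,10.69,-0.69,0,-0.03,32.8,-1,13.65,10.69,-0.69,0,-0.03,32.8,-1,13.65,10.69,-0.69,0,-0.03,32.8,-1,13.65,10.69,-0.69,0,-0.03,32.8,-1,13.65,10.69,-0.69,0,-0.03,32.8,-1,13.65,10.69,-0.69,0,-0.03,32.8,-1,13.65,10.69,-0.69,0,-0.03,32.8,-1,13.65,10.69,-0.69,0,-0.03,32.8,-1,13.65,10.69,-0.69,0,-0.03,32.8,-1,13.65,10.69,-0.69,0,-0.03,32.8,-1,13.65,10.69,-0.69,0,-0.03,32.8,-1,13.65,10.69,-0.69,0,-0.03,32.8,-1,13.65,10.69,-0.69,0,-0.03,32.8,-1,13.65,10.69,-0.69,0,-0.03,32.8,-1])

```text
time_s: 1.82
tcp_pos: [0.5801, 0.019, 0.2494]
ee_rot: [[-0.949, -0.316, -0.001], [-0.316, 0.949, -0.0], [0.001, 0.0, -1.0]]
wrist_force: [0.9, 0.1, -1.0]
gripper_width: 0.998
```

```bash
python3 -c "
from h import *
to([.58,.02,.25],178)"
```

```text
t 1.82 tcp [0.5801 0.019  0.2494] yaw -161.56 tilt [-0.08 -0.  ] F [ 0.9  0.1 -1. ] w 0.998 j [ 18.  17.  -3.  -0. -70. -89.]
motion [-0.007, 0.024, -0.016, 0.002, -0.016, 4.087]
```

Request:
move_arm(motion=[0,0.02,0,0,0,4.1,-1,0,0.02,0,0,0,4.1,-1,0,0.02,0,0,0,4.1,-1,0,0.02,0,0,0,4.1,-1,0,0.02,0,0,0,4.1,-1])

```text
time_s: 2.23
tcp_pos: [0.5796, 0.0197, 0.249]
ee_rot: [[-0.999, 0.033, -0.002], [0.033, 0.999, -0.0], [0.002, -0.0, -1.0]]
wrist_force: [-0.7, -0.9, 0.1]
gripper_width: 0.995
```

Run:
```python
from h import *
import cv2,pickle
to([.58,.02,.25],178)
p=imaging.camera_params("wrist");im=imaging.capture("wrist")
pickle.dump(p,open("w1.pkl","wb"));cv2.imwrite("pics/w1.png",im)
cv2.imwrite("pics/w1z.png",cv2.resize(im[90:330,150:350],None,fx=3,fy=2.5*1,interpolation=2) if 0 else cv2.resize(im[80:320,130:370],None,fx=2.5,fy=2.5,interpolation=cv2.INTER_CUBIC))
```

```text
t 2.23 tcp [0.5796 0.0197 0.249 ] yaw 178.1 tilt [-0.12 -0.01] F [-0.7 -0.9  0.1] w 0.995 j [  18.   17.   -4.   -0.  -70. -110.]
motion [-0.009, 0.008, -0.024, -0.002, -0.024, 0.02]
```

View pics/w1.png

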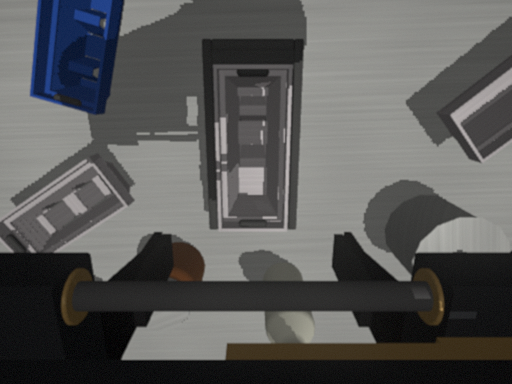

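View pics/w1z.png

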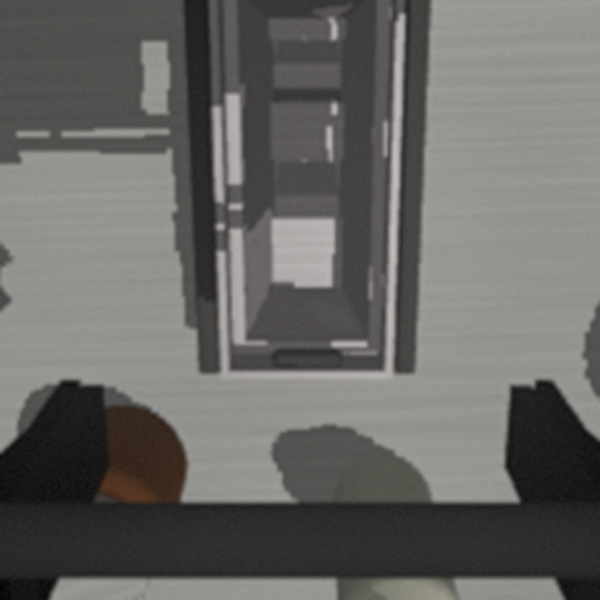

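Run:
```python
import cv2
im=cv2.imread("pics/w1.png")
cv2.imwrite("pics/w1a.png",cv2.resize(im[30:130,190:320],None,fx=6,fy=6,interpolation=cv2.INTER_CUBIC))
cv2.imwrite("pics/w1b.png",cv2.resize(im[150:250,190:320],None,fx=6,fy=6,interpolation=cv2.INTER_CUBIC))
```

```text
(no output)
```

View pics/w1a.png

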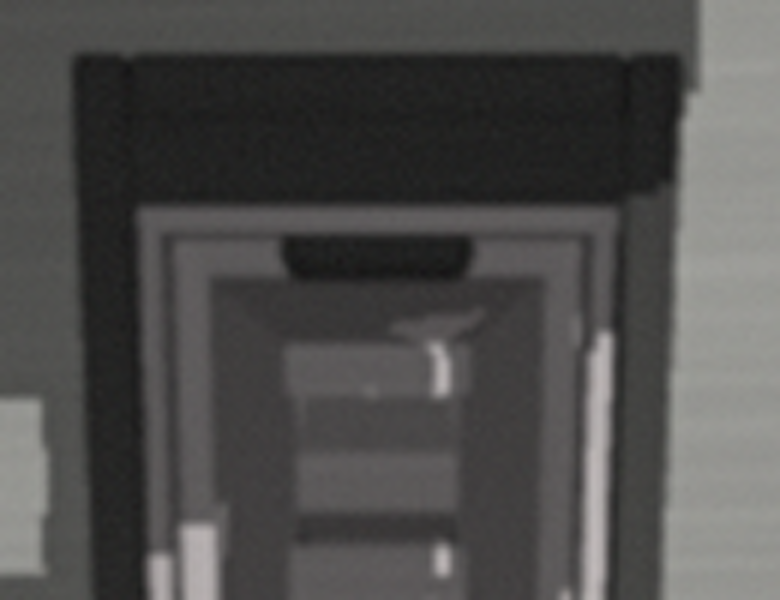

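View pics/w1b.png

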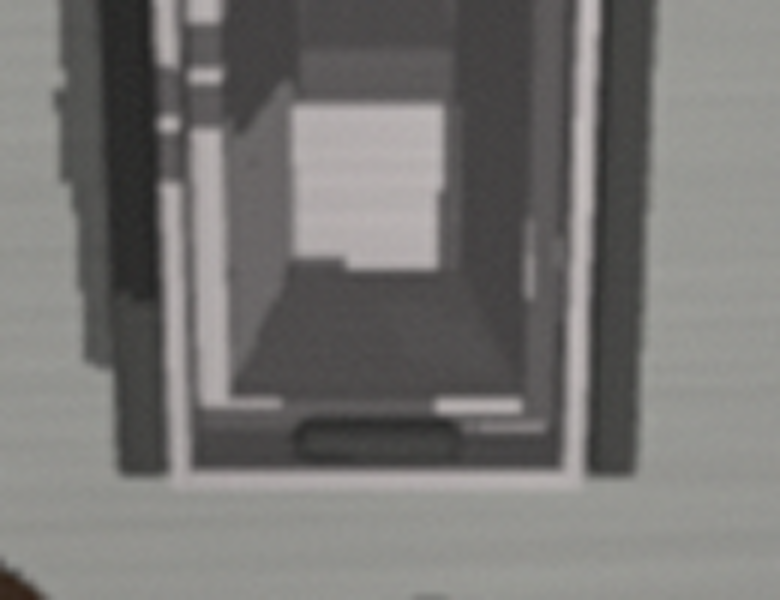

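Run:
```python
from h import *
import pickle
p=pickle.load(open("w1.pkl","rb"))
T=np.vstack([uncrop([(136,206),(617,206)],6,190,30),uncrop([(172,489),(582,489)],6,190,150)])
L=np.vstack([uncrop([(75,57),(683,57)],6,190,30),uncrop([(120,475),(637,475)],6,190,150)])
for n,c,z,l,w in (("turned",T,.118,.15,.066),("rail",L,.046,.21,.104)):
    print(n,np.round([ray(k,z,p) for k in c],4)[:,:2].tolist())
    v,res=fit([(p,c)],z,[.55,.02,-.03],l,w);print(v[:2].round(4),np.degrees(v[2]).round(2),res.round(1).tolist())
    for nm in("scene","side"):
        u=proj(rect(*v,z,l,w),imaging.camera_params(nm));o,f=((230,150),7) if nm=="scene" else ((205,110),5)
        print(nm,((u-o+.5)*f).round().tolist())
```

```text
turned [[0.4757, -0.0107], [0.4779, 0.0556], [0.6258, -0.0152], [0.628, 0.0505]]
[0.5518 0.0201] -1.86 [[0.2, 0.1], [-0.2, 0.0], [-0.1, -0.1], [0.1, -0.1]]
scene [[423.0, 298.0], [272.0, 346.0], [132.0, 93.0], [275.0, 52.0]]
side [[105.0, 375.0], [145.0, 292.0], [407.0, 350.0], [378.0, 437.0]]
rail [[0.4466, -0.0272], [0.45, 0.075], [0.6539, -0.0345], [0.6573, 0.0686]]
[0.5526 0.0204] -1.89 [[-0.9, -0.7], [0.9, -0.7], [-0.3, 1.6], [0.3, 1.5]]
scene [[487.0, 449.0], [256.0, 527.0], [71.0, 174.0], [285.0, 110.0]]
side [[47.0, 476.0], [109.0, 348.0], [456.0, 426.0], [414.0, 563.0]]
```

```bash
python3 -c "
from h import *
to([.535,.021,.25],8)"
```

```text
t 2.28 tcp [0.5797 0.0197 0.2491] yaw 178.09 tilt [-0.11 -0.01] F [-0.   1.2  0.2] w 1.002 j [  18.   17.   -4.   -0.  -70. -110.]
motion [1.117, -0.005, -0.02, -0.033, -0.0, 34.018]
```

Request:
move_arm(motion=[1.12,0,-0.02,0,0,-35,-1,1.12,0,-0.02,0,0,-35,-1,1.12,0,-0.02,0,0,-35,-1,1.12,0,-0.02,0,0,-35,-1,1.12,0,-0.02,0,0,-35,-1,1.12,0,-0.02,0,0,-35,-1,1.12,0,-0.02,0,0,-35,-1,1.12,0,-0.02,0,0,-35,-1,1.12,0,-0.02,0,0,-35,-1,1.12,0,-0.02,0,0,-35,-1,1.12,0,-0.02,0,0,-35,-1,1.12,0,-0.02,0,0,-35,-1,1.12,0,-0.02,0,0,-35,-1,1.12,0,-0.02,0,0,-35,-1,1.12,0,-0.02,0,0,-35,-1,1.12,0,-0.02,0,0,-35,-1,1.12,0,-0.02,0,0,-35,-1,1.12,0,-0.02,0,0,-35,-1,1.12,0,-0.02,0,0,-35,-1,1.12,0,-0.02,0,0,-35,-1])

```text
time_s: 3.95
tcp_pos: [0.5348, 0.0213, 0.2499]
ee_rot: [[0.784, -0.62, -0.002], [-0.62, -0.784, 0.0], [-0.002, 0.001, -1.0]]
wrist_force: [0.1, -0.2, 0.2]
gripper_width: 1.003
```

```bash
python3 -c "
from h import *
to([.535,.021,.25],-1.9)"
```

```text
t 3.95 tcp [0.5348 0.0213 0.2499] yaw -38.33 tilt [-0.12  0.  ] F [ 0.1 -0.2  0.2] w 1.003 j [ 20.  12.  -9.  -0. -68.  32.]
motion [0.008, 0.002, -0.001, 0.008, 0.022, -7.286]
```

Request:
move_arm(motion=[0,0,0,0,0.02,-7.29,-1,0,0,0,0,0.02,-7.29,-1,0,0,0,0,0.02,-7.29,-1,0,0,0,0,0.02,-7.29,-1,0,0,0,0,0.02,-7.29,-1,0,0,0,0,0.02,-7.29,-1,0,0,0,0,0.02,-7.29,-1,0,0,0,0,0.02,-7.29,-1])

```text
time_s: 4.62
tcp_pos: [0.5348, 0.0213, 0.2499]
ee_rot: [[0.999, -0.035, -0.0], [-0.035, -0.999, -0.001], [-0.0, 0.001, -1.0]]
wrist_force: [-0.3, -0.6, 0.2]
gripper_width: 1.001
```

Run:
```python
from h import *
import cv2,pickle
to([.552,.020,.15],-1.9)
p=imaging.camera_params("wrist");im=imaging.capture("wrist")
pickle.dump(p,open("w2.pkl","wb"));cv2.imwrite("pics/w2.png",im)
v=[.5518,.0201,np.radians(-1.86)]
u=proj(rect(*v,.118),p);print(u.round(1).tolist())
x0=int(u[:,0].min()-40);y0=int(u[:,1].min()-40);y1=int(u[:,1].max()-40);print(x0,y0,y1)
cv2.imwrite("pics/w2a.png",cv2.resize(im[y0:y0+100,x0:x0+130],None,fx=6,fy=6,interpolation=cv2.INTER_CUBIC))
cv2.imwrite("pics/w2b.png",cv2.resize(im[y1:y1+90,x0:x0+130],None,fx=6,fy=6,interpolation=cv2.INTER_CUBIC))
```

```text
t 4.62 tcp [0.5348 0.0213 0.2499] yaw -1.98 tilt [-0.03 -0.03] F [-0.3 -0.6  0.2] w 1.001 j [ 20.  12. -10.   0. -68.  68.]
motion [0.433, 0.015, 2.499, 0.007, 0.005, -0.016]
[[212.5, 79.9], [291.1, 79.8], [285.9, 242.3], [218.4, 242.4]]
172 39 202
```

View pics/w2a.png

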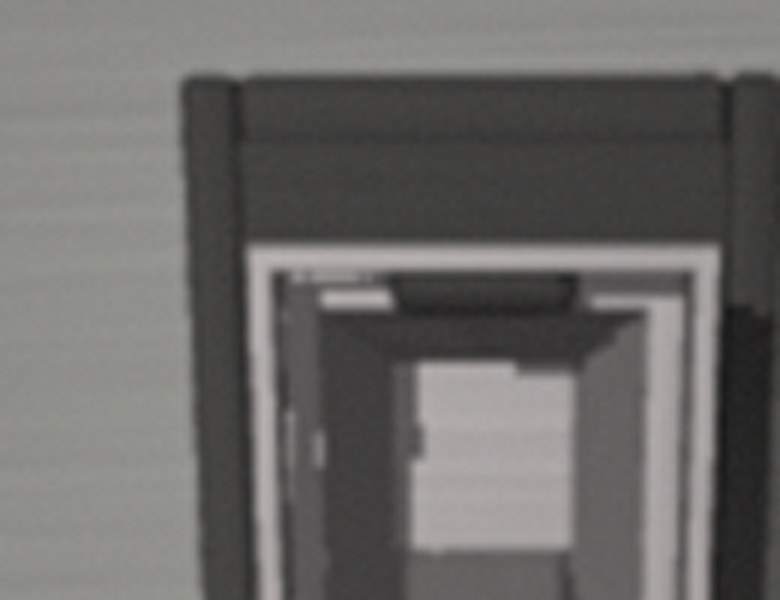

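View pics/w2b.png

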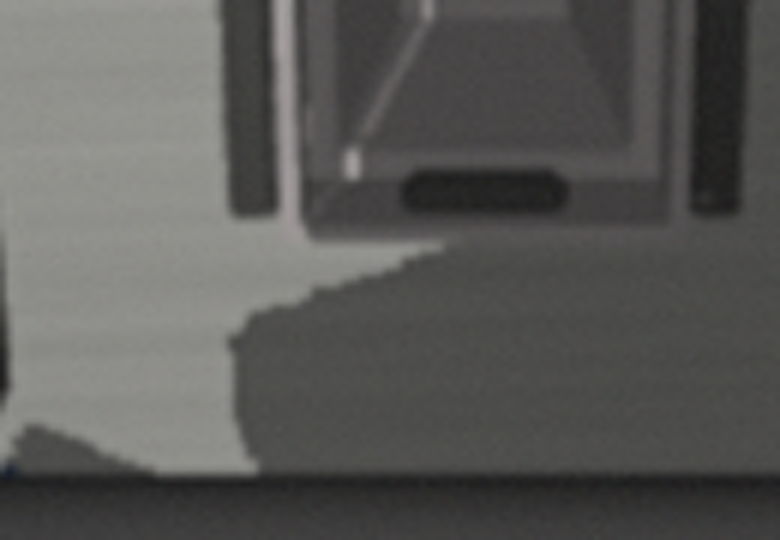

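View pics/w2.png

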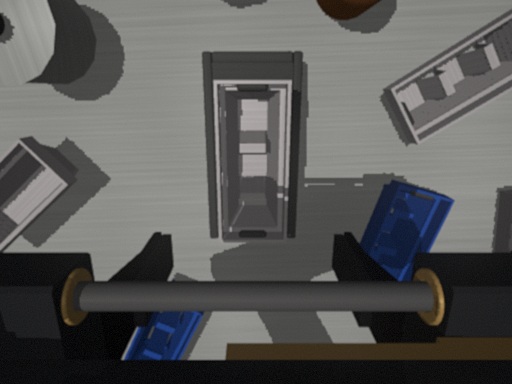

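Run:
```python
from h import *
import pickle
p=pickle.load(open("w2.pkl","rb"))
T=np.vstack([uncrop([(246,245),(722,245)],6,172,39),uncrop([(281,240),(690,240)],6,172,202)])
L=np.vstack([uncrop([(182,78)],6,172,39),uncrop([(230,216),(740,216)],6,172,202)])
for n,c,z,l,w in (("turned",T,.118,.15,.066),("rail",L,.046,.21,.104)):
    print(n,np.round([ray(k,z,p) for k in c],4)[:,:2].tolist())
    v,res=fit([(p,c)],z,[.55,.02,-.03],l,w);print(v[:2].round(4),np.degrees(v[2]).round(2),res.round(1).tolist())
```

```text
turned [[0.6282, 0.0506], [0.626, -0.016], [0.4788, 0.0554], [0.4765, -0.0111]]
[0.5523 0.0197] -1.89 [[0.4, -0.2], [-0.4, -0.3], [0.2, 0.3], [-0.3, 0.2]]
rail [[0.6578, 0.0676], [0.4502, 0.0746], [0.4466, -0.0282]]
[0.5524 0.0194] -1.97 [[-0.2, -1.4], [-0.3, 0.7], [0.6, 0.7]]
```

```bash
python3 -c "
from h import *
to([.552,.0199,.094],-1.9)"
```

```text
t 4.67 tcp [0.5348 0.0212 0.25  ] yaw -1.97 tilt [-0.02 -0.03] F [-0.4 -0.6  0.6] w 1.001 j [ 20.  12. -10.   0. -68.  68.]
motion [0.433, 0.017, 3.899, 0.007, 0.005, -0.013]
```

Request:
move_arm(motion=[0.43,0.02,1.0,0,0,0,-1,0.43,0.02,2.0,0,0,0,-1,0.43,0.02,2.9,0,0,0,-1,0.43,0.02,3.5,0,0,0,-1,0.43,0.02,3.9,0,0,0,-1,0.43,0.02,3.9,0,0,0,-1,0.43,0.02,3.9,0,0,0,-1,0.43,0.02,3.9,0,0,0,1,0.43,0.02,3.9,0,0,0,1,0.43,0.02,3.9,0,0,0,1,0.43,0.02,3.9,0,0,0,1,0.43,0.02,3.9,0,0,0,1,0.43,0.02,3.9,0,0,0,1])

```text
time_s: 5.75
tcp_pos: [0.5525, 0.02, 0.095]
ee_rot: [[0.999, -0.034, 0.001], [-0.034, -0.999, -0.0], [0.002, 0.0, -1.0]]
wrist_force: [-0.5, 0.9, 4.1]
gripper_width: 0.754
```

```bash
python3 -c "
from h import *
to([.552,.0199,.21],-1.9)"
```

```text
t 5.75 tcp [0.5525 0.02   0.095 ] yaw -1.95 tilt [ 0.09 -0.  ] F [-0.5  0.9  4.1] w 0.754 j [ 19.  22. -20.   0. -48.  69.]
motion [-0.007, 0.004, -2.874, 0.0, -0.017, -0.01]
```

Request:
move_arm(motion=[0,0,-0.6,0,0,0,1,0,0,-1.4,0,0,0,1,0,0,-2.2,0,0,0,1,0,0,-3.0,0,0,0,1,0,0,-3.0,0,0,2,1,0,0,-3.0,0,0,35,1,0,0,-3.0,0,0,35,1,0,0,-3.0,0,0,35,1,0,0,-3.0,0,0,35,1,0,0,-3.0,0,0,35,1,0,0,-3.0,0,0,35,1,0,0,-3.0,0,0,35,1,0,0,-3.0,0,0,35,1,0,0,-3.0,0,0,35,1,0,0,-3.0,0,0,35,1,0,0,-3.0,0,0,35,1,0,0,-3.0,0,0,35,1,0,0,-3.0,0,0,35,1,0,0,-3.0,0,0,35,1,0,0,-3.0,0,0,35,1])

```text
time_s: 7.42
tcp_pos: [0.5514, 0.0199, 0.2139]
ee_rot: [[-0.453, -0.892, -0.001], [-0.892, 0.453, -0.0], [0.001, 0.001, -1.0]]
wrist_force: [0.1, -0.4, -2.2]
gripper_width: 0.755
```

```bash
python3 -c "
from h import *
to([.5518,.0199,.21],178.1)"
```

```text
t 7.42 tcp [0.5514 0.0199 0.2139] yaw -116.93 tilt [-0.06 -0.01] F [ 0.1 -0.4 -2.2] w 0.755 j [ 19.  15. -11.  -0. -64. -46.]
motion [-0.004, -0.01, 0.098, 0.005, -0.011, 12.995]
```

Request:
move_arm(motion=[0,-0.01,0.1,0,-0.01,13,1,0,-0.01,0.1,0,-0.01,13,1,0,-0.01,0.1,0,-0.01,13,1,0,-0.01,0.1,0,-0.01,13,1,0,-0.01,0.1,0,-0.01,13,1,0,-0.01,0.1,0,-0.01,13,1,0,-0.01,0.1,0,-0.01,13,1,0,-0.01,0.1,0,-0.01,13,1,0,-0.01,0.1,0,-0.01,13,1,0,-0.01,0.1,0,-0.01,13,1,0,-0.01,0.1,0,-0.01,13,1,0,-0.01,0.1,0,-0.01,13,1])

```text
time_s: 8.42
tcp_pos: [0.5514, 0.0197, 0.2094]
ee_rot: [[-1.0, 0.031, -0.001], [0.031, 1.0, 0.0], [0.001, 0.0, -1.0]]
wrist_force: [-0.1, 0.4, -1.2]
gripper_width: 0.758
```

Run:
```python
from h import *
import cv2
to([.5518,.0199,.12],178.1)
cv2.imwrite("pics/w3.png",imaging.capture("wrist"));a=imaging.capture("scene")
cv2.imwrite("pics/s3.png",cv2.resize(a[100:260,190:370],None,fx=3.7,fy=3.7,interpolation=cv2.INTER_CUBIC))
```

```text
t 8.42 tcp [0.5514 0.0197 0.2094] yaw 178.22 tilt [-0.08  0.01] F [-0.1  0.4 -1.2] w 0.758 j [  19.   16.  -11.   -0.  -63. -111.]
motion [-0.013, 0.005, 2.236, 0.002, -0.015, 0.023]
```

View pics/w3.png

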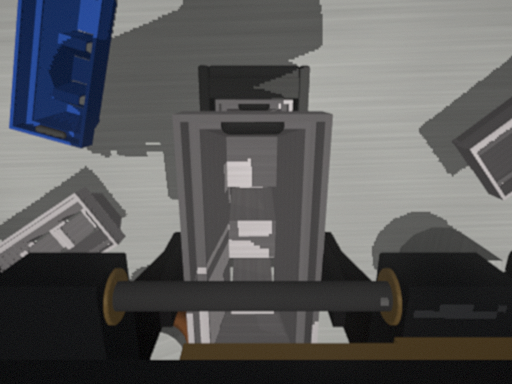

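View pics/s3.png

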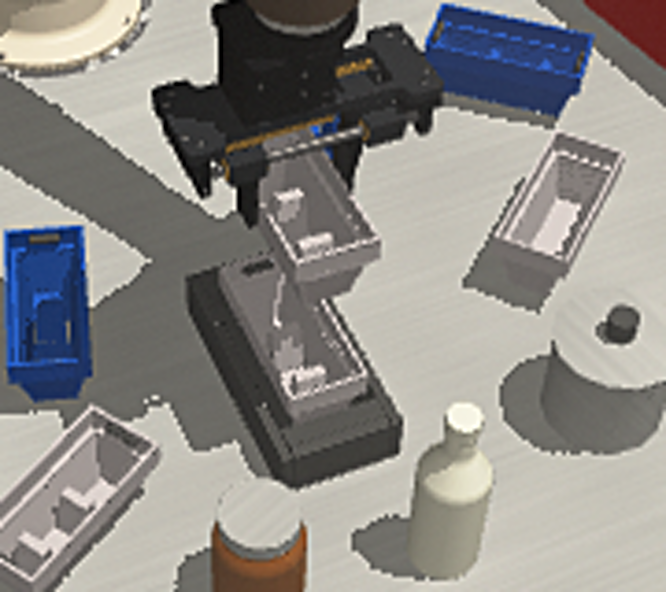

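Run:
```python
from h import *
import cv2
im=cv2.imread("pics/w3.png")
cv2.imwrite("pics/w3a.png",cv2.resize(im[55:145,190:320],None,fx=6,fy=6,interpolation=cv2.INTER_CUBIC))
p=imaging.camera_params("wrist")
print(proj(rect(.5525,.0199,np.radians(-1.89),.078),p).round(1).tolist(), ((proj(rect(.5525,.0199,np.radians(-1.89),.078),p)-[190,55]+.5)*6).round(0).tolist())
# held tin rim assuming tcp offset
t=r.sense()["tcp_pos"];print(((proj(rect(t[0]+.0005,t[1],np.radians(-1.8),t[2]+.023),p)-[190,55]+.5)*6).round(0).tolist())
```

```text
[[286.3, 257.3], [219.7, 257.2], [214.7, 99.8], [291.9, 99.9]] [[581.0, 1217.0], [181.0, 1216.0], [151.0, 272.0], [615.0, 272.0]]
[[749.0, 2035.0], [21.0, 2035.0], [-99.0, 331.0], [872.0, 330.0]]
```

View pics/w3a.png

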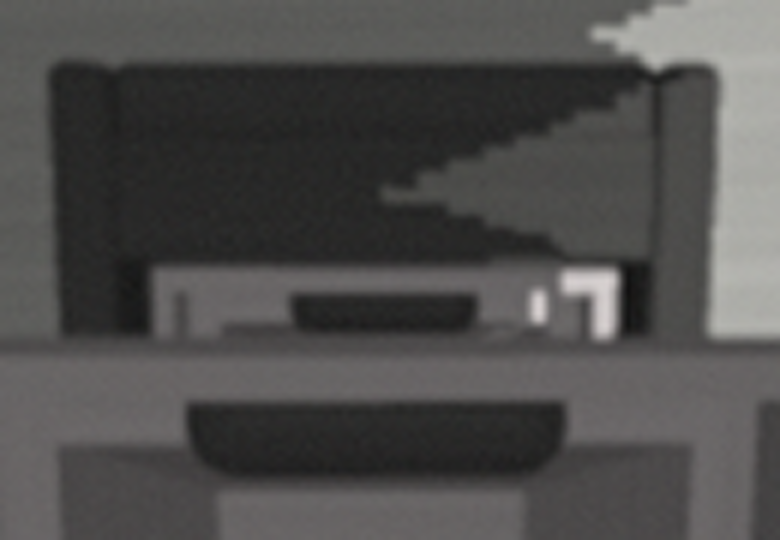

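```bash
python3 -c "
from h import *
to([.5512,.0199,.091],178.1)"
```

```text
t 8.52 tcp [0.5516 0.0197 0.2097] yaw 178.16 tilt [-0.05  0.02] F [ 0.2  0.3 -3.5] w 0.755 j [  19.   16.  -11.   -0.  -63. -111.]
motion [0.007, 0.004, 2.967, 0.003, -0.009, 0.013]
```

Request:
move_arm(motion=[0.01,0,0.8,0,-0.01,0.01,1,0.01,0,1.6,0,-0.01,0.01,1,0.01,0,2.1,0,-0.01,0.01,1,0.01,0,2.4,0,-0.01,0.01,1,0.01,0,2.7,0,-0.01,0.01,1,0.01,0,2.97,0,-0.01,0.01,1,0.01,0,2.97,0,-0.01,0.01,1,0.01,0,2.97,0,-0.01,0.01,1])

```text
time_s: 9.18
tcp_pos: [0.5508, 0.0196, 0.0906]
ee_rot: [[-0.999, 0.032, -0.001], [0.032, 0.999, -0.0], [0.001, -0.0, -1.0]]
wrist_force: [-0.7, 0.6, -2.8]
gripper_width: 0.754
```

```bash
python3 -c "
from h import *
to([.5512,.0199,.077],178.1)"
```

```text
t 9.18 tcp [0.5508 0.0196 0.0906] yaw 178.17 tilt [-0.08 -0.03] F [-0.7  0.6 -2.8] w 0.754 j [  19.   23.  -20.   -0.  -48. -111.]
motion [-0.011, 0.007, 0.339, -0.006, -0.017, 0.013]
```

Request:
move_arm(motion=[0,0.01,0.05,0,0,0,1,0,0.01,0.1,0,0,0,1,0,0.01,0.15,0,0,0,1,0,0.01,0.2,0,0,0,1,0,0.01,0.25,0,0,0,1,0,0.01,0.25,0,0,0,1])

```text
time_s: 9.68
tcp_pos: [0.5504, 0.02, 0.0809]
ee_rot: [[-0.999, 0.032, -0.002], [0.032, 0.999, -0.001], [0.002, -0.001, -1.0]]
wrist_force: [-4.0, 0.3, 2.2]
gripper_width: 0.754
```

```bash
python3 -c "
from h import *
to([.5512,.0199,.077],178.1)"
```

```text
t 9.68 tcp [0.5504 0.02   0.0809] yaw 178.18 tilt [-0.1  -0.03] F [-4.   0.3  2.2] w 0.754 j [  19.   23.  -21.   -0.  -46. -111.]
motion [-0.02, -0.002, 0.098, -0.006, -0.02, 0.016]
```

Request:
move_arm(motion=[0.015,0,0.05,0,0,0,1,0.015,0,0.1,0,0,0,1,0.015,0,0.13,0,0,0,1,0.015,0,0.13,0,0,0,1])

```text
time_s: 10.02
tcp_pos: [0.5506, 0.02, 0.078]
ee_rot: [[-1.0, 0.031, 0.001], [0.031, 1.0, -0.001], [-0.001, -0.001, -1.0]]
wrist_force: [-6.9, -0.5, 11.9]
gripper_width: 0.758
```

```bash
python3 -c "
from h import *
to([.5512,.0199,.077],178.1)"
```

```text
t 10.02 tcp [0.5506 0.02   0.078 ] yaw 178.23 tilt [ 0.04 -0.04] F [-6.9 -0.5 11.9] w 0.758 j [  19.   23.  -21.    0.  -46. -111.]
motion [-0.014, -0.002, 0.025, -0.007, 0.007, 0.026]
```

Request:
move_arm(motion=[0.02,0,0.04,0,0,0,1,0.02,0,0.08,0,0,0,1,0.02,0,0.08,0,0,0,1])

```text
time_s: 10.27
tcp_pos: [0.5507, 0.02, 0.0779]
ee_rot: [[-1.0, 0.03, 0.003], [0.03, 1.0, -0.001], [-0.003, -0.001, -1.0]]
wrist_force: [-7.9, -0.5, 15.6]
gripper_width: 0.754
```

```bash
python3 -c "
from h import *
to([.5512,.0199,.077],178.1)"
```

```text
t 10.27 tcp [0.5507 0.02   0.0779] yaw 178.26 tilt [ 0.19 -0.04] F [-7.9 -0.5 15.6] w 0.754 j [  19.   23.  -21.    0.  -45. -111.]
motion [-0.012, -0.002, 0.022, -0.007, 0.039, 0.033]
```

Request:
move_arm(motion=[-0.01,0,-0.02,0,0.02,0,-1,-0.01,0,-0.02,0,0.02,0,-1,-0.01,0,-0.02,0,0.02,0,-1,-0.01,0,-0.02,0,0.02,0,-1,-0.01,0,-0.3,0,0.02,0,-1,-0.01,0,-0.9,0,0.02,0,-0.24,-0.01,0,-0.9,0,0.02,0,-0.24,-0.01,0,-0.9,0,0.02,0,-0.24,-0.01,0,-0.9,0,0.02,0,-0.24])

```text
time_s: 11.02
tcp_pos: [0.5507, 0.02, 0.1132]
ee_rot: [[-1.0, 0.031, 0.001], [0.031, 1.0, -0.001], [-0.001, -0.0, -1.0]]
wrist_force: [0.3, 0.1, -0.3]
gripper_width: 0.781
```

Run:
```python
from h import *
import cv2
to([.5518,.0199,.102],178.1)
a=imaging.capture("scene");b=imaging.capture("side")
cv2.imwrite("pics/s4.png",cv2.resize(a[150:235,230:310],None,fx=7,fy=7,interpolation=cv2.INTER_CUBIC))
cv2.imwrite("pics/d4.png",cv2.resize(b[150:240,205:310],None,fx=6,fy=6,interpolation=cv2.INTER_CUBIC))
```

```text
t 11.02 tcp [0.5507 0.02   0.1132] yaw 178.25 tilt [ 0.06 -0.03] F [ 0.3  0.1 -0.3] w 0.781 j [  19.   21.  -19.    0.  -50. -111.]
motion [-0.027, -0.003, 0.281, -0.005, 0.012, 0.029]
```

View pics/s4.png

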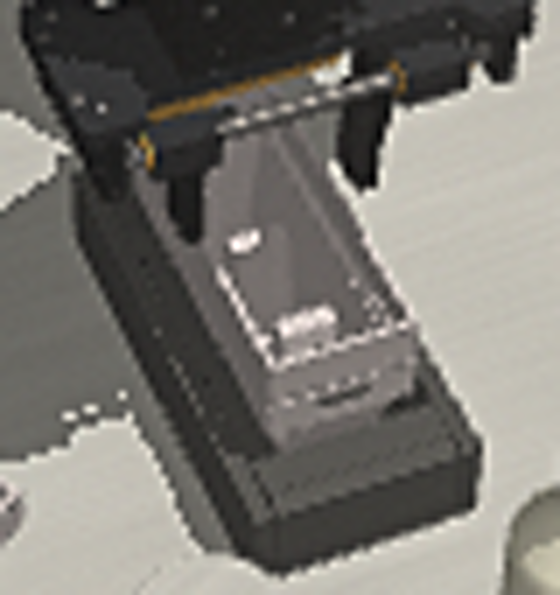

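View pics/d4.png

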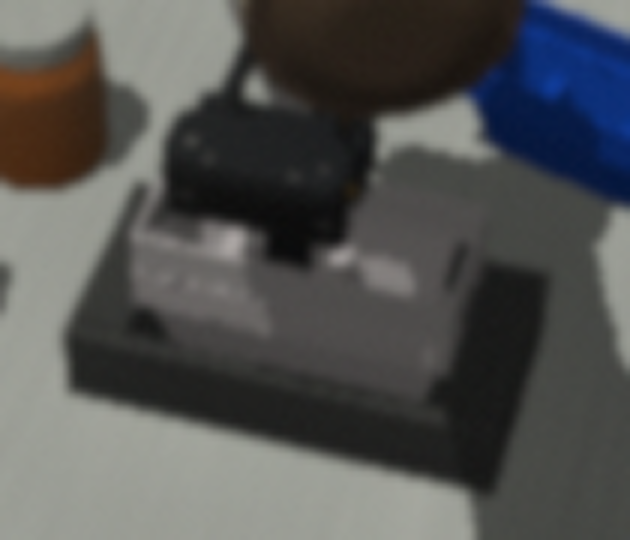

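Request:
move_arm(motion=[-0.03,0,0,0,0.01,0.03,-0.24,-0.03,0,0,0,0.01,0.03,-0.24,-0.03,0,0.15,0,0.01,0.03,-0.24,-0.03,0,0.3,0,0.01,0.03,-0.24,-0.03,0,0.36,0,0.01,0.03,-0.24,-0.03,0,0.36,0,0.01,0.03,-0.24])

```text
time_s: 11.62
tcp_pos: [0.5521, 0.0198, 0.1003]
ee_rot: [[-0.999, 0.032, -0.0], [0.032, 0.999, -0.002], [0.0, -0.002, -1.0]]
wrist_force: [-3.5, 1.1, 12.1]
gripper_width: 0.62
```

```bash
python3 -c "
from h import *
to([.5512,.0199,.1],178.1)"
```

```text
t 11.62 tcp [0.5521 0.0198 0.1003] yaw 178.17 tilt [-0.  -0.1] F [-3.5  1.1 12.1] w 0.62 j [  19.   22.  -19.    0.  -49. -111.]
motion [0.021, 0.001, 0.006, -0.02, -0.0, 0.014]
```

Request:
move_arm(motion=[0,0,0.04,0,0,0,-0.24,0,0,0.08,0,0,0,-0.24,0,0,0.1,0,0,0,-0.24])

```text
time_s: 11.87
tcp_pos: [0.5523, 0.0198, 0.1001]
ee_rot: [[-1.0, 0.03, 0.001], [0.03, 1.0, -0.003], [-0.001, -0.003, -1.0]]
wrist_force: [-10.9, 2.2, 27.5]
gripper_width: 0.622
```

```bash
python3 -c "
from h import *
to([.5512,.0199,.1],178.1)"
```

```text
t 11.87 tcp [0.5523 0.0198 0.1001] yaw 178.27 tilt [ 0.05 -0.16] F [-10.9   2.2  27.5] w 0.622 j [  19.   22.  -19.    0.  -49. -111.]
motion [0.026, 0.001, 0.001, -0.032, 0.012, 0.033]
```

Request:
move_arm(motion=[-0.1,0,-0.5,0,0,0,-1,-0.4,0,-1.4,0,0,0,-1,-0.6,0,-2.3,0,0,0,-1,-0.6,0,-3.2,0,0,0,-1,-0.6,0,-3.2,0,0,0,-1,-0.6,0,-3.2,0,0,0,-1])

```text
time_s: 12.37
tcp_pos: [0.5771, 0.0198, 0.2298]
ee_rot: [[-1.0, 0.03, 0.005], [0.03, 1.0, -0.001], [-0.005, -0.001, -1.0]]
wrist_force: [-0.4, 0.8, -0.1]
gripper_width: 0.96
```

Run:
```python
from h import *
import cv2,pickle
to([.63,-.2076,.2],120.8)
p=imaging.camera_params("wrist");im=imaging.capture("wrist")
pickle.dump(p,open("w5.pkl","wb"));cv2.imwrite("pics/w5.png",im)
u=proj(rect(.5523,.0199,np.radians(-1.88),.1),p);print(u.round(1).tolist())
x0=int(u[:,0].min()-25);y0=int(u[:,1].min()-25);y1=int(u[:,1].max()-65);print(x0,y0,y1)
cv2.imwrite("pics/w5a.png",cv2.resize(im[y0:y0+85,x0:x0+130],None,fx=6,fy=6,interpolation=cv2.INTER_CUBIC))
cv2.imwrite("pics/w5b.png",cv2.resize(im[y1:y1+85,x0:x0+130],None,fx=6,fy=6,interpolation=cv2.INTER_CUBIC))
a=imaging.capture("scene");cv2.imwrite("pics/s5.png",cv2.resize(a[150:235,230:310],None,fx=7,fy=7,interpolation=cv2.INTER_CUBIC))
```

```text
t 12.37 tcp [0.5771 0.0198 0.2298] yaw 178.26 tilt [ 0.3  -0.07] F [-0.4  0.8 -0.1] w 0.96 j [  18.   17.   -6.    0.  -67. -110.]
motion [-1.49, -5.641, 0.758, 0.02, 0.062, 11.491]
[[286.5, 233.4], [217.9, 233.2], [212.6, 66.3], [292.8, 66.6]]
187 41 168
```

View pics/w5a.png

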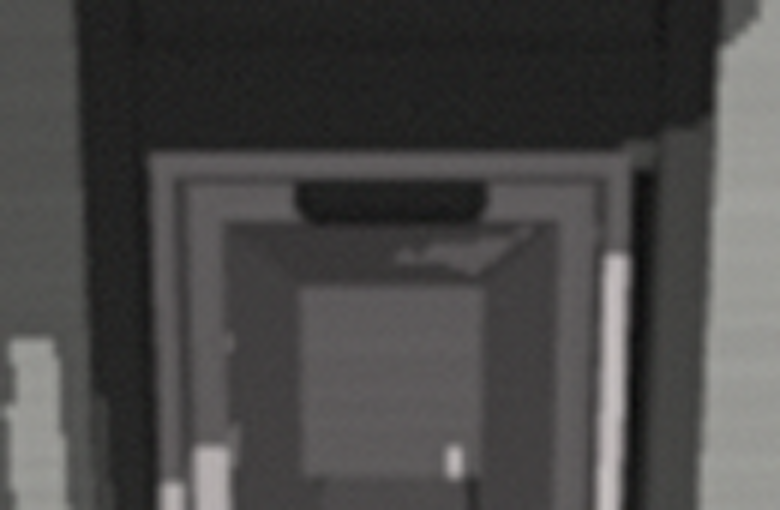

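View pics/w5b.png

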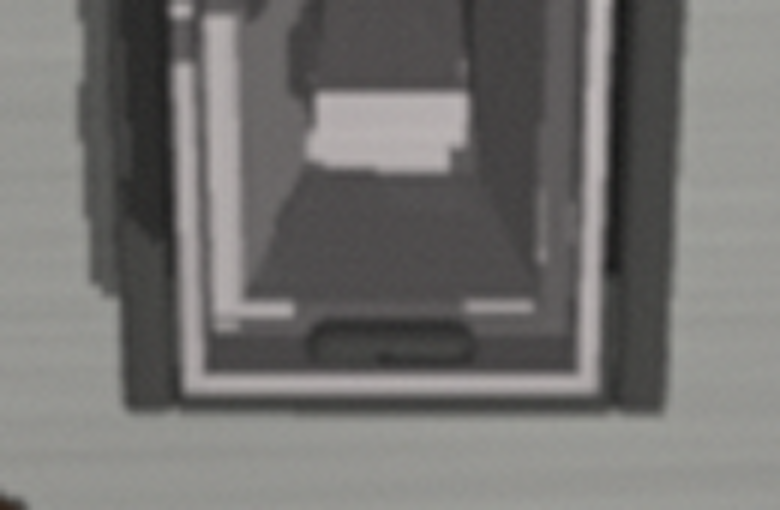

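View pics/s5.png

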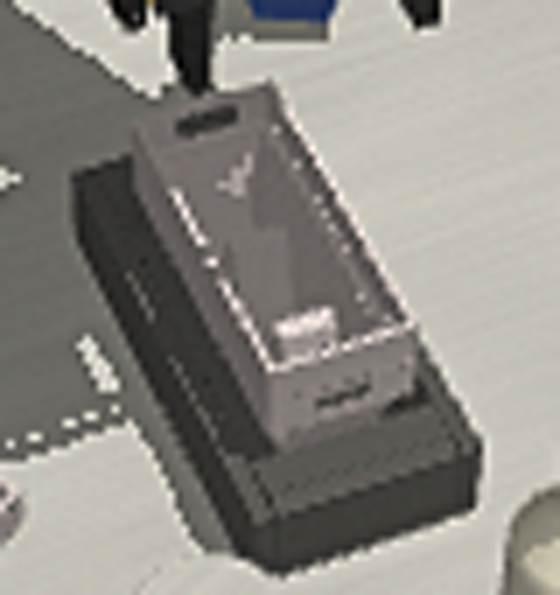

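Run:
```python
from h import *
import pickle
S=imaging.camera_params("scene")
for z in(.118,.104,.102,.1,.078):
    print(z,((proj(rect(.5522,.0199,np.radians(-1.88),z),S)-[230,150]+.5)*7).round().tolist())
p=pickle.load(open("w5.pkl","rb"))
for z in(.1,.103): print(z,(proj(rect(.5522,.0199,np.radians(-1.88),z),p)).round(1).tolist())
```

```text
0.118 [[423.0, 299.0], [272.0, 347.0], [132.0, 94.0], [275.0, 52.0]]
0.104 [[421.0, 321.0], [271.0, 369.0], [133.0, 117.0], [274.0, 75.0]]
0.102 [[421.0, 324.0], [271.0, 372.0], [133.0, 120.0], [274.0, 78.0]]
0.1 [[421.0, 327.0], [271.0, 376.0], [133.0, 123.0], [274.0, 82.0]]
0.078 [[418.0, 362.0], [270.0, 410.0], [133.0, 158.0], [273.0, 117.0]]
0.1 [[286.5, 233.3], [217.9, 233.1], [212.6, 66.2], [292.8, 66.4]]
0.103 [[286.8, 234.6], [217.6, 234.4], [212.2, 66.0], [293.2, 66.2]]
```

Run:
```python
from h import *
import cv2
a=imaging.capture("scene")
cv2.imwrite("pics/s6.png",cv2.resize(a[188:225,255:300],None,fx=16,fy=16,interpolation=cv2.INTER_NEAREST))
cv2.imwrite("pics/s6o.png",cv2.resize(cv2.imread("pics/scene0.png")[188:225,255:300],None,fx=16,fy=16,interpolation=cv2.INTER_NEAREST))
b=imaging.capture("side")
cv2.imwrite("pics/d6.png",cv2.resize(b[165:230,215:300],None,fx=9,fy=9,interpolation=cv2.INTER_CUBIC))
```

```text
(no output)
```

View pics/s6.png

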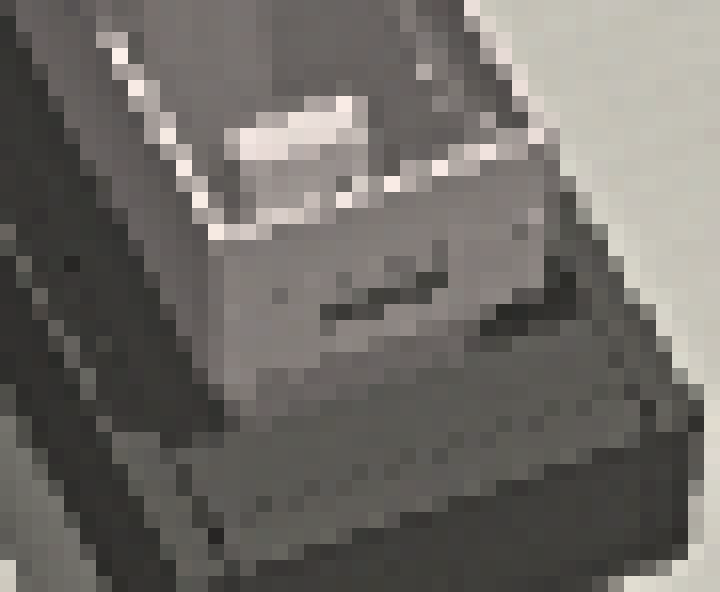

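View pics/d6.png

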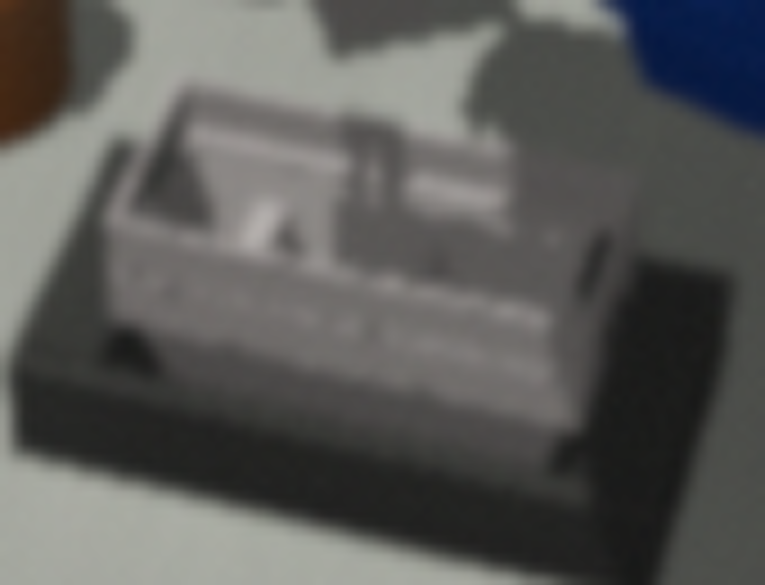

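Run:
```python
from h import *
S=imaging.camera_params("scene")
y=np.radians(-1.88);n=np.array([np.cos(y),np.sin(y),0]);c=np.array([.5522,.0199,0])+.075*n
for q in[(325,312),(385,295),(440,280),(385,215),(380,185),(390,335),(215,235),(540,135)]:
    uv=(np.array(q))/16-.5+[255,188]
    T=S["world_from_camera"];d=T[:3,:3]@np.linalg.solve(S["intrinsics"],[*uv,1]);o=T[:3,3]
    t=(n@(c-o))/(n@d);P=o+d*t;print(q,P.round(4))
```

```text
(325, 312) [0.6268 0.0055 0.0726]
(385, 295) [0.6272 0.0173 0.0718]
(440, 280) [0.6275 0.0281 0.0709]
(385, 215) [0.6271 0.0163 0.095 ]
(380, 185) [0.6271 0.0149 0.104 ]
(390, 335) [0.6272 0.0188 0.0595]
(215, 235) [ 0.626  -0.0166  0.1048]
(540, 135) [0.6281 0.0459 0.1035]
```

View pics/s6o.png

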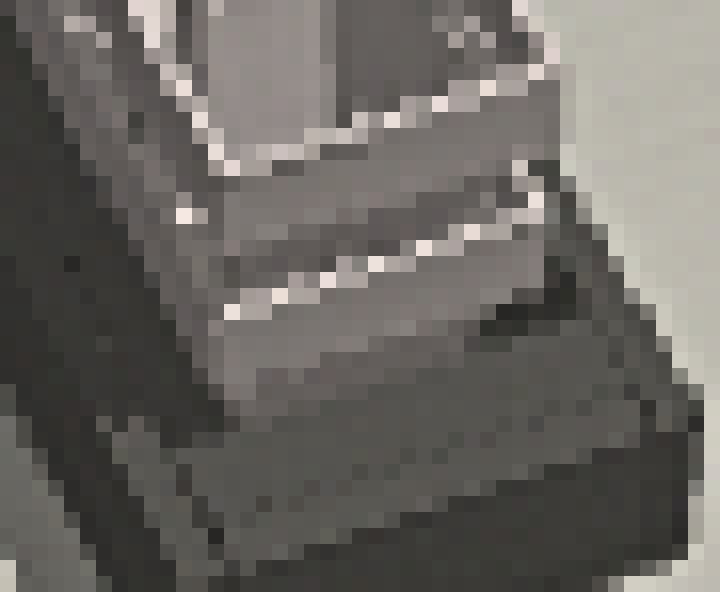

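Request:
move_arm(motion=[-1.49,-5.64,0.76,0.02,0.06,11.5,-1,-1.49,-5.64,0.76,0.02,0.06,11.5,-1,-1.49,-5.64,0.76,0.02,0.06,11.5,-1,-1.49,-5.64,0.76,0.02,0.06,11.5,-1,-1.49,-5.64,0.76,0.02,0.06,11.5,-1,-1.49,-5.64,0.76,0.02,0.06,11.5,-1,-1.49,-5.64,0.76,0.02,0.06,11.5,-1,-1.49,-5.64,0.76,0.02,0.06,11.5,-1,-1.49,-5.64,0.76,0.02,0.06,11.5,-1,-1.49,-5.64,0.76,0.02,0.06,11.5,-1,-1.49,-5.64,0.76,0.02,0.06,11.5,-1,-1.49,-5.64,0.76,0.02,0.06,11.5,-1])

```text
time_s: 13.57
tcp_pos: [0.6276, -0.2077, 0.196]
ee_rot: [[-0.514, 0.858, -0.009], [0.858, 0.514, -0.002], [0.002, -0.009, -1.0]]
wrist_force: [-0.1, -0.1, -0.2]
gripper_width: 1.001
```

Run:
```python
from h import *
import cv2,pickle
to([.63,-.2076,.2],120.8)
p=imaging.camera_params("wrist");im=imaging.capture("wrist")
pickle.dump(p,open("w7.pkl","wb"));cv2.imwrite("pics/w7.png",im)
u=proj(rect(.6255,-.199,np.radians(-59.2),.066),p);print(u.round(1).tolist())
x0=int(u[:,0].min()-25);y0=int(u[:,1].min()-30);y1=int(u[:,1].max()-60);print(x0,y0,y1)
cv2.imwrite("pics/w7a.png",cv2.resize(im[y0:y0+90,x0:x0+130],None,fx=6,fy=6,interpolation=cv2.INTER_CUBIC))
cv2.imwrite("pics/w7b.png",cv2.resize(im[y1:y1+90,x0:x0+130],None,fx=6,fy=6,interpolation=cv2.INTER_CUBIC))
```

```text
t 13.57 tcp [ 0.6276 -0.2077  0.196 ] yaw 120.9 tilt [-0.49 -0.14] F [-0.1 -0.1 -0.2] w 1.001 j [  -4.   27.    4.    0.  -68. -145.]
motion [-0.029, 0.052, -0.101, -0.1, -0.026, 0.021]
[[289.3, 249.8], [221.7, 249.4], [217.2, 88.3], [295.6, 88.5]]
192 58 189
```

View pics/w7.png

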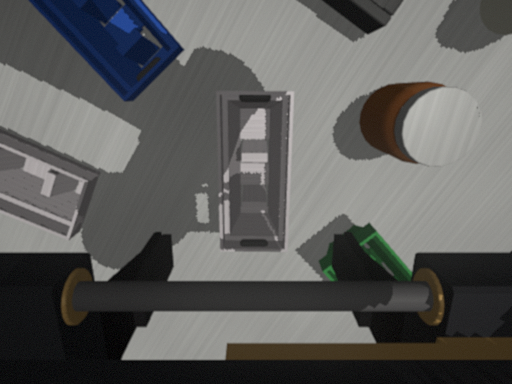

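View pics/w7a.png

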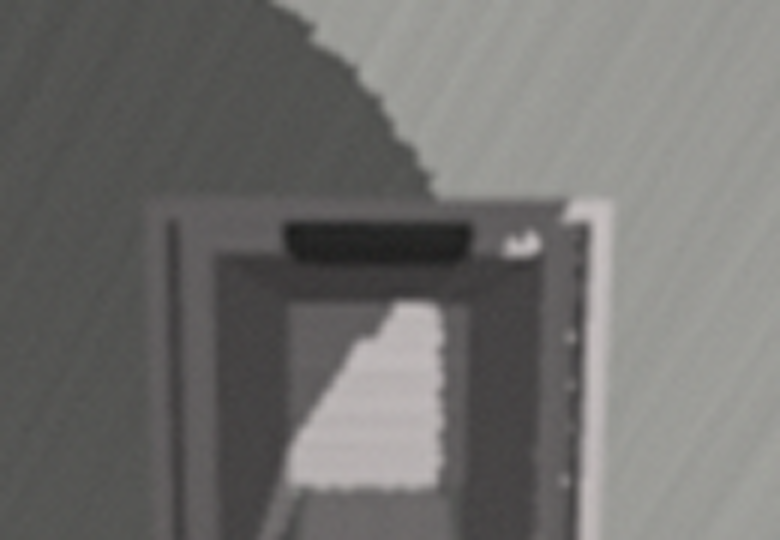

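View pics/w7b.png

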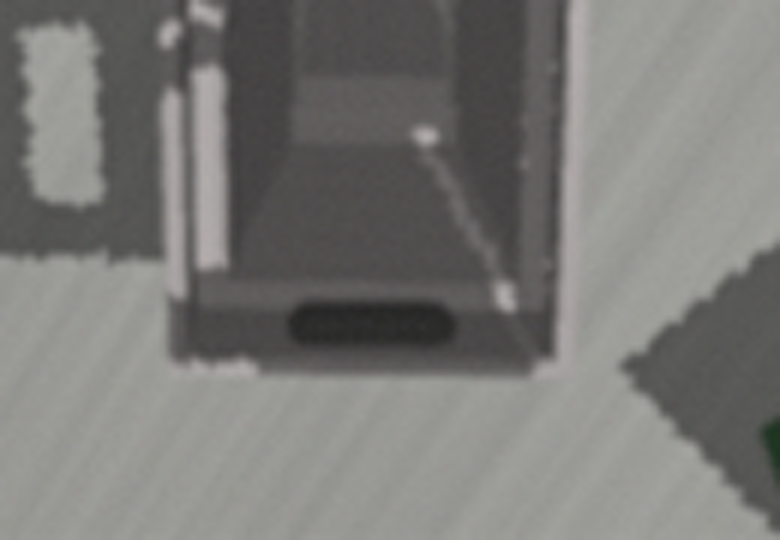

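Run:
```python
from h import *
import pickle
p=pickle.load(open("w7.pkl","rb"))
T=np.vstack([uncrop([(146,198),(614,198)],6,192,58),uncrop([(170,375),(572,376)],6,192,189)])
print(np.round([ray(k,.066,p) for k in T],4)[:,:2].tolist())
v,res=fit([(p,T)],.066,[.6255,-.199,-1.03]);print(v[:2].round(4),np.degrees(v[2]).round(2),res.round(1).tolist())
to([v[0],v[1],.043],180+np.degrees(v[2])); print(r.sense()["joint_velocities"].round(2))
```

```text
[[0.5587, -0.1536], [0.6151, -0.1199], [0.6349, -0.2828], [0.6911, -0.2491]]
[ 0.625  -0.2013] -59.43 [[-0.2, -0.3], [0.0, 0.2], [-0.1, -0.2], [0.3, 0.3]]
t 13.62 tcp [ 0.6276 -0.2076  0.1962] yaw 120.88 tilt [-0.47 -0.14] F [ 0.2  0.2 -0.1] w 1.002 j [  -4.   27.    4.    0.  -68. -145.]
motion [0.16, 0.056, 3.83, -0.096, -0.024, 0.063]
[ 0.02 -0.23  0.14 -0.03 -0.09 -0.35]
```

Run:
```python
from h import *
S=imaging.camera_params("scene")
for n,uv,z in(("bottle",(315,213),.17),("jar",(260,239),.1),("pot",(357,187),.115)):
    P=ray(uv,z,S);R=Rdown(120.6)
    print(n,P.round(3),"tool xy spare",(R.T@(P-[.625,-.2013,0]))[:2].round(3),"rail",(Rdown(178).T@(P-[.552,.02,0]))[:2].round(3))
```

```text
bottle [0.754 0.054 0.17 ] tool xy spare [0.154 0.241] rail [-0.201  0.041]
jar [ 0.726 -0.087  0.1  ] tool xy spare [0.047 0.146] rail [-0.178 -0.1  ]
pot [0.687 0.235 0.115] tool xy spare [0.344 0.275] rail [-0.127  0.219]
```

Request:
move_arm(motion=[0.16,0.06,1.0,-0.1,-0.02,0.06,-1,0.16,0.06,2.0,-0.1,-0.02,0.06,-1,0.16,0.06,2.9,-0.1,-0.02,0.06,-1,0.16,0.06,3.5,-0.1,-0.02,0.06,-1,0.16,0.06,3.83,-0.1,-0.02,0.06,-1,0.16,0.06,3.83,-0.1,-0.02,0.06,-1,0.16,0.06,3.83,-0.1,-0.02,0.06,-1])

```text
time_s: 14.2
tcp_pos: [0.6252, -0.2011, 0.0428]
ee_rot: [[-0.51, 0.86, -0.001], [0.86, 0.51, 0.0], [0.001, -0.001, -1.0]]
wrist_force: [0.6, 0.1, -0.1]
gripper_width: 0.998
```

Run:
```python
from h import *
to([.625,-.2013,.043],120.57)
```

```text
t 14.2 tcp [ 0.6252 -0.2011  0.0428] yaw 120.67 tilt [-0.05  0.01] F [ 0.6  0.1 -0.1] w 0.998 j [  -4.   34.   -7.   -0.  -49. -146.]
motion [-0.003, -0.006, -0.006, -0.008, -0.007, 0.019]
```

Request:
move_arm(motion=[0,0,0,0,0,0,1,0,0,0,0,0,0,1,0,0,0,0,0,0,1,0,0,0,0,0,0,1,0,0,0,0,0,0,1,0,0,0,0,0,0,1,0,0,-0.5,0,0,0,1,0,0,-1.4,0,0,0,1,0,0,-2.3,0,0,0,1,0,0,-3.2,0,0,0,1,0,0,-4.2,0,0,0,1,0,0,-4.6,0,0,0,1,0,0,-4.6,0,0,0,1])

```text
time_s: 15.28
tcp_pos: [0.6277, -0.2016, 0.2325]
ee_rot: [[-0.51, 0.86, 0.01], [0.86, 0.51, -0.002], [-0.006, 0.007, -1.0]]
wrist_force: [0.9, 0.1, -2.1]
gripper_width: 0.758
```

Run:
```python
from h import *
to([.5515,.02,.23],178.1)
```

```text
t 15.28 tcp [ 0.6277 -0.2016  0.2325] yaw 120.69 tilt [ 0.56 -0.09] F [ 0.9  0.1 -2.1] w 0.758 j [  -4.   25.    6.    0.  -71. -146.]
motion [5.736, 1.19, 0.036, 0.042, 0.11, -11.482]
```

Run:
```python
from h import *
import pickle
p=pickle.load(open("w5.pkl","rb"))
T=np.vstack([uncrop([(150,153),(633,153)],6,187,41),uncrop([(186,396),(600,396)],6,187,168)])
v,res=fit([(p,T)],.1,[.5515,.02,-.03]);print(v[:2].round(4),np.degrees(v[2]).round(2),res.round(1).tolist())
```

```text
[0.5522 0.0195] -1.67 [[0.2, 0.3], [-0.1, 0.2], [0.2, -0.3], [-0.2, -0.4]]
```

Request:
move_arm(motion=[5.74,1.19,0.04,0.04,0.11,-11.5,1,5.74,1.19,0.04,0.04,0.11,-11.5,1,5.74,1.19,0.04,0.04,0.11,-11.5,1,5.74,1.19,0.04,0.04,0.11,-11.5,1,5.74,1.19,0.04,0.04,0.11,-11.5,1,5.74,1.19,0.04,0.04,0.11,-11.5,1,5.74,1.19,0.04,0.04,0.11,-11.5,1,5.74,1.19,0.04,0.04,0.11,-11.5,1,5.74,1.19,0.04,0.04,0.11,-11.5,1,5.74,1.19,0.04,0.04,0.11,-11.5,1,5.74,1.19,0.04,0.04,0.11,-11.5,1,5.74,1.19,0.04,0.04,0.11,-11.5,1])

```text
time_s: 16.28
tcp_pos: [0.5512, 0.0197, 0.2291]
ee_rot: [[-0.999, 0.034, -0.001], [0.034, 0.999, 0.0], [0.001, -0.0, -1.0]]
wrist_force: [0.2, -0.3, -1.9]
gripper_width: 0.759
```

Run:
```python
from h import *
import cv2
to([.5515,.0200,.113],178.1)
im=imaging.capture("wrist");cv2.imwrite("pics/w8.png",im)
p=imaging.camera_params("wrist")
print("lower",proj(rect(.552,.0199,np.radians(-1.88),.1),p).round(1).tolist())
t=r.sense()["tcp_pos"];print("held",proj(rect(t[0],t[1],np.radians(-1.9),t[2]+.023),p).round(1).tolist())
cv2.imwrite("pics/w8a.png",cv2.resize(im[50:150,170:340],None,fx=4.7,fy=4.7,interpolation=cv2.INTER_CUBIC))
```

```text
t 16.28 tcp [0.5512 0.0197 0.2291] yaw 178.04 tilt [-0.07  0.  ] F [ 0.2 -0.3 -1.9] w 0.759 j [  19.   15.   -9.   -0.  -66. -111.]
motion [-0.011, 0.007, 2.903, -0.0, -0.014, -0.013]
lower [[286.8, 258.2], [219.7, 258.2], [214.3, 99.7], [292.2, 99.6]]
held [[314.3, 392.9], [192.9, 393.0], [172.9, 108.3], [334.9, 108.2]]
```

View pics/w8a.png

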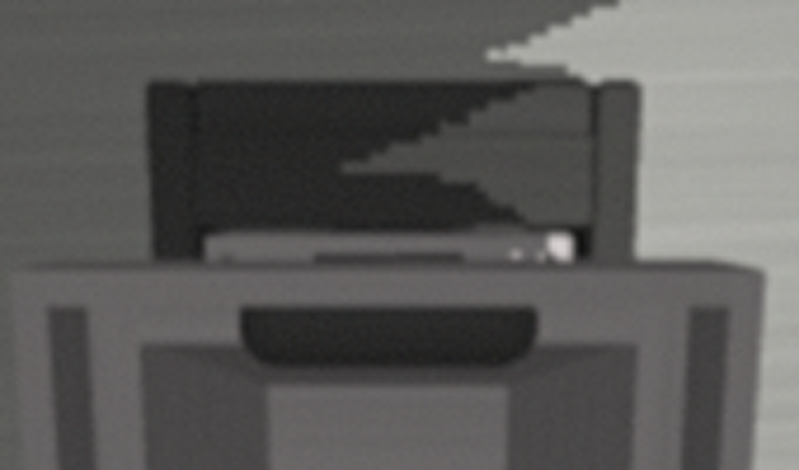

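Run:
```python
from h import *
to([.5527,.0200,.1125],178.1)
```

```text
t 16.33 tcp [0.5513 0.0197 0.2293] yaw 178.05 tilt [-0.05  0.  ] F [ 0.6  0.2 -2.6] w 0.759 j [  19.   15.   -9.   -0.  -66. -111.]
motion [-0.037, 0.009, 2.92, 0.0, -0.01, -0.01]
```

Request:
move_arm(motion=[-0.035,0.01,0.8,0,-0.01,0,1,-0.035,0.01,1.6,0,-0.01,0,1,-0.035,0.01,2.1,0,-0.01,0,1,-0.035,0.01,2.4,0,-0.01,0,1,-0.035,0.01,2.7,0,-0.01,0,1,-0.035,0.01,2.92,0,-0.01,0,1,-0.035,0.01,2.92,0,-0.01,0,1,-0.035,0.01,2.92,0,-0.01,0,1])

```text
time_s: 17.0
tcp_pos: [0.5528, 0.0198, 0.1125]
ee_rot: [[-0.999, 0.035, -0.0], [0.035, 0.999, -0.0], [0.0, -0.0, -1.0]]
wrist_force: [-0.9, -0.1, -1.6]
gripper_width: 0.757
```

Run:
```python
from h import *
to([.5527,.0200,.0988],178.1)
```

```text
t 17.0 tcp [0.5528 0.0198 0.1125] yaw 178.02 tilt [-0.02 -0.02] F [-0.9 -0.1 -1.6] w 0.757 j [  19.   21.  -18.    0.  -51. -111.]
motion [0.002, 0.004, 0.343, -0.004, -0.004, -0.015]
```

Request:
move_arm(motion=[0,0,0.05,0,0,0,1,0,0,0.1,0,0,0,1,0,0,0.15,0,0,0,1,0,0,0.2,0,0,0,1,0,0,0.25,0,0,0,1,0,0,0.25,0,0,0,1])

```text
time_s: 17.5
tcp_pos: [0.5529, 0.0198, 0.1032]
ee_rot: [[-0.999, 0.034, 0.0], [0.034, 0.999, -0.0], [-0.0, -0.0, -1.0]]
wrist_force: [-2.7, -0.0, 3.1]
gripper_width: 0.754
```

Run:
```python
from h import *
to([.5527,.0200,.0988],178.1)
```

```text
t 17.5 tcp [0.5529 0.0198 0.1032] yaw 178.04 tilt [ 0.02 -0.03] F [-2.7 -0.   3.1] w 0.754 j [  19.   22.  -19.    0.  -49. -111.]
motion [0.004, 0.005, 0.11, -0.005, 0.003, -0.012]
```

Request:
move_arm(motion=[0.01,0,0.06,0,0,0,1,0.01,0,0.11,0,0,0,1,0.01,0,0.15,0,0,0,1,0.01,0,0.18,0,0,0,1])

```text
time_s: 17.83
tcp_pos: [0.5534, 0.0198, 0.0997]
ee_rot: [[-0.999, 0.033, 0.003], [0.033, 0.999, -0.001], [-0.003, -0.001, -1.0]]
wrist_force: [-11.0, 0.3, 26.4]
gripper_width: 0.756
```

Run:
```python
from h import *
to([.5527,.0200,.0988],178.1)
```

```text
t 17.83 tcp [0.5534 0.0198 0.0997] yaw 178.1 tilt [ 0.17 -0.05] F [-11.    0.3  26.4] w 0.756 j [  19.   22.  -19.    0.  -49. -111.]
motion [0.017, 0.005, 0.023, -0.009, 0.034, 0.001]
```

Request:
move_arm(motion=[0.01,0,-0.03,0,0.02,0,-1,0.01,0,-0.03,0,0.02,0,-1,0.01,0,-0.03,0,0.02,0,-1,0.01,0,-0.03,0,0.02,0,-1,0.01,0,-0.3,0,0.02,0,-1,0.02,0,-0.9,0,0.02,0,-0.24,0.02,0,-0.9,0,0.02,0,-0.24,0.02,0,-0.9,0,0.02,0,-0.24,0.02,0,-0.9,0,0.02,0,-0.24,0.02,0,-0.9,0,0.02,0,-0.24,0.02,0,-0.75,0,0.02,0,-0.24,0.02,0,-0.6,0,0.02,0,-0.24,0.02,0,-0.52,0,0.02,0,-0.24,0.02,0,-0.52,0,0.02,0,-0.24])

```text
time_s: 19.0
tcp_pos: [0.5525, 0.02, 0.1223]
ee_rot: [[-0.999, 0.032, 0.001], [0.032, 0.999, -0.002], [-0.001, -0.002, -1.0]]
wrist_force: [-4.6, 1.9, 14.3]
gripper_width: 0.628
```

Run:
```python
from h import *
to([.5524,.0200,.122],178.1)
```

```text
t 19.0 tcp [0.5525 0.02   0.1223] yaw 178.19 tilt [ 0.07 -0.09] F [-4.6  1.9 14.3] w 0.628 j [  19.   20.  -18.    0.  -52. -111.]
motion [0.004, -0.0, 0.006, -0.017, 0.016, 0.018]
```

Contact at 0.1223 (home is 0.122). One firmer push, then lift and look.

Request:
move_arm(motion=[0,0,0.04,0,0,0,-0.24,0,0,0.08,0,0,0,-0.24,0,0,0.1,0,0,0,-0.24])

```text
time_s: 19.25
tcp_pos: [0.5527, 0.0201, 0.122]
ee_rot: [[-1.0, 0.03, 0.002], [0.03, 1.0, -0.003], [-0.002, -0.002, -1.0]]
wrist_force: [-10.0, 3.1, 28.5]
gripper_width: 0.619
```

Run:
```python
from h import *
to([.5524,.0200,.122],178.1)
```

```text
t 19.25 tcp [0.5527 0.0201 0.122 ] yaw 178.31 tilt [ 0.14 -0.15] F [-10.    3.1  28.5] w 0.619 j [  19.   20.  -18.    0.  -52. -111.]
motion [0.008, -0.003, 0.001, -0.028, 0.028, 0.041]
```

Request:
move_arm(motion=[0,0,-0.5,0,0,0,-0.24,-0.3,0,-1.4,0,0,0,-1,-0.6,0,-2.3,0,0,0,-1,-0.6,0,-3.2,0,0,0,-1,-0.6,0,-3.2,0,0,0,-1,-0.6,0,-3.2,0,0,0,-1,-0.6,0,-3.2,0,0,0,-1])

```text
time_s: 19.83
tcp_pos: [0.5756, 0.0197, 0.2485]
ee_rot: [[-1.0, 0.03, -0.0], [0.03, 1.0, -0.002], [0.0, -0.002, -1.0]]
wrist_force: [0.0, -0.7, -0.7]
gripper_width: 0.958
```

Run:
```python
from h import *
import cv2,pickle
to([.5524,.0200,.25],178.1)
p=imaging.camera_params("wrist");im=imaging.capture("wrist");cv2.imwrite("pics/w9.png",im)
u=proj(rect(.5522,.0199,np.radians(-1.88),.122),p);print(u.round(1).tolist())
a=imaging.capture("scene");cv2.imwrite("pics/s9f.png",a)
cv2.imwrite("pics/s9.png",cv2.resize(a[180:222,255:300],None,fx=14,fy=14,interpolation=cv2.INTER_NEAREST))
S=imaging.camera_params("scene")
for z in(.122,.118): print(z,((proj(rect(.5522,.0199,np.radians(-1.88),z),S)-[255,180]+.5)*14).round().tolist())
b=imaging.capture("side");cv2.imwrite("pics/d9.png",cv2.resize(b[160:230,215:300],None,fx=8,fy=8,interpolation=cv2.INTER_CUBIC))
```

```text
t 19.83 tcp [0.5756 0.0197 0.2485] yaw 178.28 tilt [-0.01 -0.14] F [ 0.  -0.7 -0.7] w 0.958 j [  18.   16.   -4.    0.  -69. -110.]
motion [0.579, -0.011, -0.036, -0.027, -0.001, 0.037]
[[287.1, 237.0], [217.9, 236.8], [212.7, 68.9], [293.5, 69.2]]
0.122 [[498.0, 164.0], [195.0, 261.0], [-86.0, -245.0], [200.0, -329.0]]
0.118 [[497.0, 177.0], [194.0, 274.0], [-86.0, -232.0], [200.0, -316.0]]
```

View pics/s9.png

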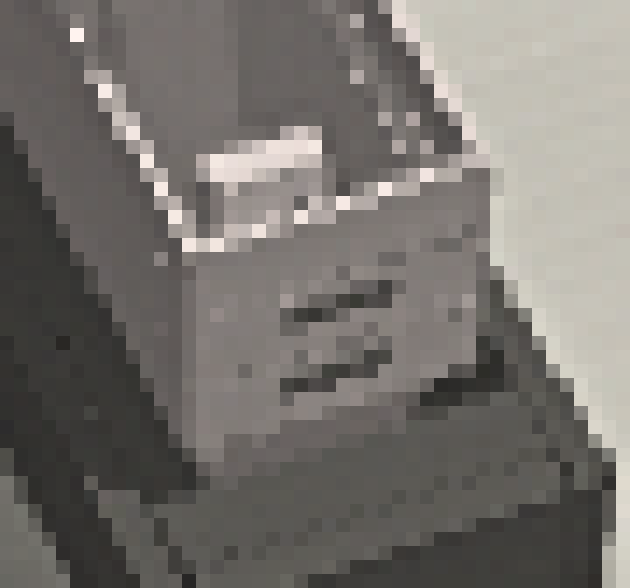

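View pics/d9.png

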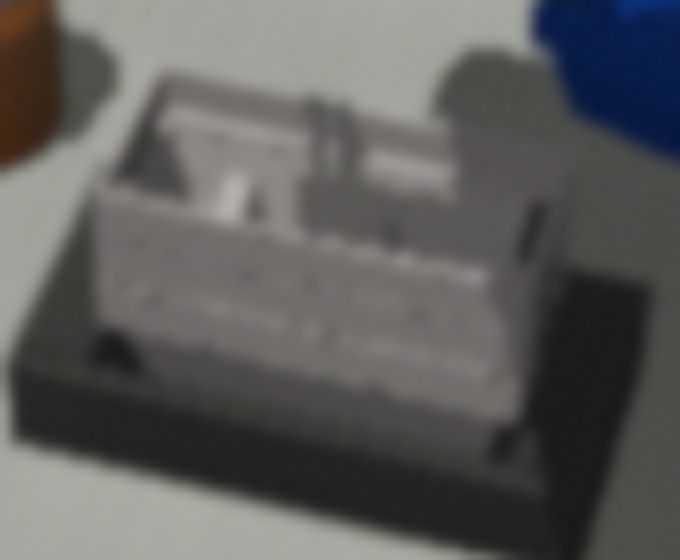

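View pics/w9.png

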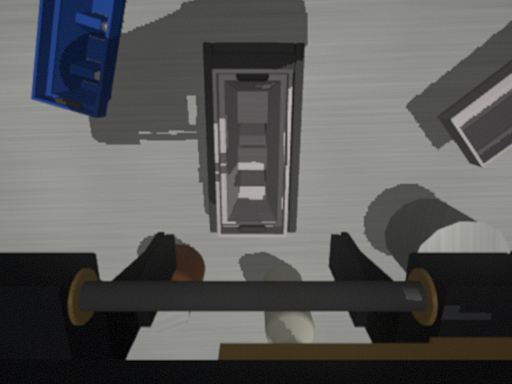

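View pics/s9f.png

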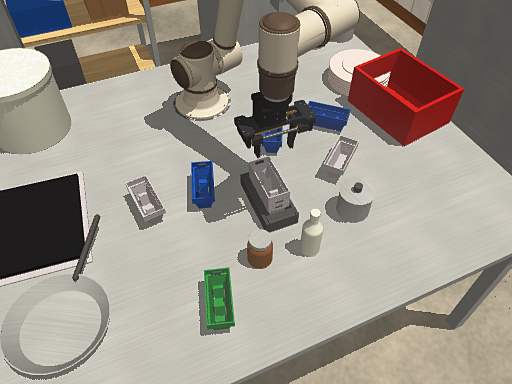

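Run:
```python
from h import *
import cv2
a=cv2.imread("pics/s9f.png")
cv2.imwrite("pics/s9n.png",cv2.resize(a[140:225,230:310],None,fx=7,fy=7,interpolation=cv2.INTER_CUBIC))
S=imaging.camera_params("scene")
for z in(.125,.122,.1): print(z,((proj(rect(.5522,.0199,np.radians(-1.88),z),S)-[230,140]+.5)*7).round().tolist())
im=cv2.imread("pics/w9.png");cv2.imwrite("pics/w9a.png",cv2.resize(im[50:250,190:315],None,fx=3,fy=3,interpolation=cv2.INTER_CUBIC))
```

```text
0.125 [[425.0, 357.0], [273.0, 406.0], [132.0, 153.0], [275.0, 111.0]]
0.122 [[424.0, 362.0], [272.0, 411.0], [132.0, 158.0], [275.0, 116.0]]
0.1 [[421.0, 397.0], [271.0, 446.0], [133.0, 193.0], [274.0, 152.0]]
```

View pics/s9n.png

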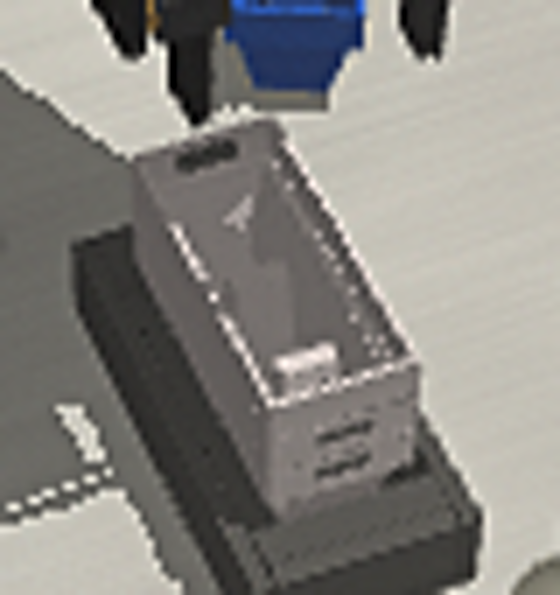

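```bash
python3 -c "
from station import r
print(r.finish_job())"
```

```text
the job is handed in; nothing more can be done
None
```

Both loose tins are now nested in the rail's fixed tin, the same way round and, by my last checks, fully home. I handed the job in at about 20 s of the 64 s allowed, with the arm clear of everything.

**What I did:** I lifted the perched tin, gave it a half turn and pressed it into the fixed tin. I then identified the spare by its off-centre humps, nested it on top and pressed it in too. Each tin was pushed in while gripped, then pressed on the rim with half-open fingers at up to about 28 N.

**Last checks:**
- **Finger presses:** The rims stopped dead at 100.1 mm and 122.0 mm, against 100 and 122 mm for fully home.
- **Scene picture:** Rim heights at both ends fit a level, home tin to within about 1 mm. The collars look tight, spaced about 22 mm apart.
- **Bystanders:** The two other tins, the pot, the bottle and the jar look unmoved in the final picture. I did not measure their positions again.

**What disagreed:**
- **Far-end marks:** Dark slots showed on the outside of the two lower collars at the far end. They sit about 9 mm below the rims, so I took them for the sprung pads showing through the wall, not for gaps.
- **Side camera:** Its first position readings were 6 to 10 mm off the scene camera's, so I relied on the wrist camera, which agreed with the scene camera to about 1 to 2 mm.

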